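Fetch the tint jar from behind the bottles in the caddy and put it on the scale

TASK

Set the small brown tint jar with the black cap, which stands at the back of the plywood caddy, on the middle of the pocket scale's pan so that it can be weighed. The hardener bottle, the spray bottle and the flake jar hem it in: first clear all three onto the blue silicone mat, standing upright, and only when the jar stands on the pan put each of them back upright in the very bay it came from. Do not knock anything over, and leave the two white-capped vials in the caddy where they are.

Things in the scene. Friction and masses are not known exactly. Their poses are not given: they have to be found in the camera images.
- caddy: fixed plywood caddy, x -115 to 64, y +-112 mm; walls 6 thick, 28 high. Origin on the table under the small round pocket (42 wide, 10 deep, floor 18 mm up); x to its back, away from the robot within 13 deg, y left, z up. Tall things stand in three 80 x 80 mm bays centred (-68,0), (18,66), (18,-66), a vial in each front corner bay, 80 x 60, centred (-68,+-76); bay floors 8 mm up
- mat: fixed flat grey-blue silicone mat, 190 mm (x) by 170 mm (y), 8 mm thick: the side area. Origin at the centre of its underside; x away from the robot (within 9 degrees), y left, z up
- scale: fixed black pocket scale, 139 (x) by 84 mm (y), beside the caddy or mat (not the other scale far right). Origin centre of underside; x to its back, away from the robot within 18 deg. White pan, about 74 x 68 mm, centred at x = 20, y = 0, surface 16 mm up; display in front. Clear lid stands open about 105 deg on a hinge at x = 65, to 150 mm up, leaning away from the pan
- tint_jar: the wanted thing: small round jar, brown, black screw cap; 31 mm body, cap 34 mm wide and 12 mm high (28 to 40 mm above its foot), 40 mm tall, 28 g. Stands in the small round pocket of the caddy, its top 58 mm above the table, upright; origin at the centre of its foot, z up
- hardener: translucent oval bottle, black cap; 54 (x) by 67 (y) by 182 mm tall, 0.19 to 0.38 kg. Cap on the axis, 32 mm wide, 168 to 182 mm up, neck as wide down to 160, shoulders slope from 118. Held by the cap it swings if jerked. Stands in a square bay, axes along the caddy's (within 3 deg), 6 mm to spare either side. Origin centre of its foot, z up
- flake_jar: round clear jar of silver flakes, copper-coloured lid; 52 mm wide, 112 mm tall, lid from 91 mm up, 0.06 to 0.12 kg. Stands in one of the three square bays. Origin centre of its foot, z up
- spray: spray bottle, pale label, white and blue head; 186 mm tall, 0.19 to 0.38 kg. Round body 63 mm wide to 145 up, neck 30 wide, head a level bar 22 mm wide (y), x -42 to 28, 166 to 186 up; nozzle on to x = -54, trigger under it. Stands in a square bay, nozzle to the caddy's front (within 3 deg), 8 mm to spare. Origin centre of its foot on the body's axis, z up
- vial_gold: vial of gold powder with a white cap, 31 mm wide, 62 mm tall, in a front corner bay of the caddy; to be left alone. Origin at the centre of its foot
- vial_violet: vial of violet powder with a white cap, 38 mm wide, 62 mm tall, in the other front corner bay; to be left alone. Origin at the centre of its foot

How it is judged:
On the way, in this order (a step that is already met when the one before it is completed fails the run):
1. the hardener bottle, the spray bottle and the flake jar all stand upright on the mat, let go, the tint jar still in its pocket (x of hardener in the frame of mat between -0.085 and 0.085 m and y of hardener in the frame of mat between -0.075 and 0.075 m and z of hardener in the frame of mat between 0.004 and 0.014 m and angle between each of hardener, flake_jar, spray's own z axis and vertical below 0.1 rad and contact force between the fingers and hardener below 0.1 N and x of flake_jar in the frame of mat between -0.085 and 0.085 m and y of flake_jar in the frame of mat between -0.075 and 0.075 m and z of flake_jar in the frame of mat between 0.004 and 0.014 m and contact force between the fingers and flake_jar below 0.1 N and x of spray in the frame of mat between -0.085 and 0.085 m and y of spray in the frame of mat between -0.075 and 0.075 m and z of spray in the frame of mat between 0.004 and 0.014 m and contact force between the fingers and spray below 0.1 N and horizontal distance between tint_jar and caddy below 0.02 m), for 0.2 s.
2. the tint jar stands on the scale's pan, let go, while the three others are still on the mat (x of tint_jar in the frame of scale between 0.002 and 0.038 m and y of tint_jar in the frame of scale between -0.018 and 0.018 m and z of tint_jar in the frame of scale between 0.012 and 0.022 m and angle between each of tint_jar, hardener, flake_jar, spray's own z axis and vertical below 0.1 rad and contact force between the fingers and tint_jar below 0.1 N and x of hardener in the frame of mat between -0.085 and 0.085 m and y of hardener in the frame of mat between -0.075 and 0.075 m and z of hardener in the frame of mat between 0.004 and 0.014 m and contact force between the fingers and hardener below 0.1 N and x of flake_jar in the frame of mat between -0.085 and 0.085 m and y of flake_jar in the frame of mat between -0.075 and 0.075 m and z of flake_jar in the frame of mat between 0.004 and 0.014 m and contact force between the fingers and flake_jar below 0.1 N and x of spray in the frame of mat between -0.085 and 0.085 m and y of spray in the frame of mat between -0.075 and 0.075 m and z of spray in the frame of mat between 0.004 and 0.014 m and contact force between the fingers and spray below 0.1 N), for 0.2 s.
At the end, for the whole second after the job is handed in: the tint jar stands upright on the pan, within 18 mm of its middle in x and y; hardener bottle, spray bottle and flake jar each stand upright on the floor of the bay they came from, within 28 mm of where they stood; vials within 30 mm of where they stood; all released and at rest (x of tint_jar in the frame of scale between 0.002 and 0.038 m and y of tint_jar in the frame of scale between -0.018 and 0.018 m and z of tint_jar in the frame of scale between 0.012 and 0.022 m and angle between each of tint_jar, hardener, flake_jar, spray's own z axis and vertical below 0.1 rad and contact force between the fingers and tint_jar below 0.1 N and linear speed of each of tint_jar, hardener, flake_jar, spray below 0.02 m/s and distance of each of hardener, flake_jar, spray from where it was at the start of the episode below 0.028 m and z of hardener in the frame of caddy between 0.004 and 0.014 m and z of flake_jar in the frame of caddy between 0.004 and 0.014 m and z of spray in the frame of caddy between 0.004 and 0.014 m and distance of each of vial_gold, vial_violet from where it was at the start of the episode below 0.03 m); the robot touches nothing.
It fails at once if the hardener bottle, the spray bottle, the flake jar or the tint jar is knocked over (leans over 35 degrees) (angle between any of hardener, flake_jar, spray, tint_jar's own z axis and vertical above 0.61 rad).
It fails at once if a vial is tipped or carried off (angle between any of vial_gold, vial_violet's own z axis and vertical above 0.61 rad or distance of any of vial_gold, vial_violet from where it was at the start of the episode above 0.045 m).
It also fails if it takes over 147 s, if anything falls off the work surface, if the arm or the gripper's body presses on something with over 40 N, if the wrist force passes 120 N, or if a joint passes its speed limit or range.

ROBOT

A 7-joint arm with a two-finger parallel gripper is mounted at the origin on a cart in front of the work surface, level with it; the furniture and walls round the work are solid. World frame = base frame: x ahead of the robot, y to its left, z up, the work surface at z = 0. Lengths are in m, angles in rad, forces in N, time in s.
With the tool pointing down it reaches from about 0.425 to 0.925 m from the base axis. Payload 6.8 kg.
Tool frame: the origin (TCP) lies midway between the tips of the shut fingers; the grasp point (between the pads) lies 19 mm behind it; z points along the fingers, y is the direction in which the jaws open and shut (so a half turn about z gives the same grasp; the last joint's range is limited). The gripper opens to 85 mm and grips with 20 to 120 N. Pads are 22 mm wide; open, the fingers measure 114 mm over their backs; the gripper's body (76 mm by 85 mm) begins 54 mm behind the grasp point. The pads swing forward as they close: fully open they stand 13 mm farther back than shut.
Start: joints at [1.148, 0.477, 0.022, 1.555, -0.011, 1.109, -0.083], TCP at [0.209, -0.642, 0.231] pointing down, gripper open.
Joint ranges: [-2.96, 2.96], [-0.34, 2.1], [-1.41, 1.46], [0.24, 2.44], [-1.37, 4.51], [0.17, 1.92], [-2.96, 2.96]. Speed limits (rad/s): [2.39, 2.39, 3.14, 3.14, 3.14, 3.14, 3.14].

INTERFACE

Orientations are given as a unit quaternion [w, x, y, z].
In Python, from station import * gives the robot as it stands. The module is installed in compiled form; this text tells all that it offers.
- The arm moves only by the tool jog_arm, never from a script. Its arguments are lists of equal length, an entry for each row: "dp": the shift along the tool's x, y, z in units of 25 mm (1.0 is 25 mm), a list of three; "angular": the turn, a rotation vector about the tool's x, y, z in units of 5 degrees (1.0 is 5 degrees), a list of three; "claw": the finger opening in mm, from 0 to 85.4. A call has exactly 5 rows; each row is the pose to reach, as a shift and turn from the pose commanded when the call began, along the tool's axes at that moment; what a row does not reach only later rows make up. A row lasts 1/10 s, in which the tool goes at most 50 mm and 8.59 degrees, less where a joint would pass 70% of its speed; a pose out of reach is approached as far as the arm can. A call with a gripper value outside its range is refused whole. The fingers move at their own pace and stop on an object; "grip_force" is the grip in N (left out, the last holds). Time passes only in rows, so rows that repeat a pose let the fingers close, or fill a call up. It gives the time, the measured TCP pose, the force and the opening at its end, in the units of the state.
- get_obs(): the state, without advancing time (a new reading comes with each control period).
- read_camera(name): name is "scene" or "side" or "wrist"; returns a dict with "pixels" (400x640x3 uint8, blue, green, red), "camera_matrix" (3x3 intrinsics, pixels), "k1" (the pictures are not rectified: a ray, as slopes to the right and down, at radius r is drawn at 1 + k1 r^2 times it, then the intrinsics apply), "rvec" (rotation vector, rad) and "tvec" (3), from world to camera coordinates, as OpenCV has them. Camera axes: x right, y down, z forward; pixel columns grow to the right and rows downward; lengths in m; the calibration is good to about 2 mm. A picture is of the moment at which its call begins. There is no depth.
- hand_in(): hands the job in, once; it reports no verdict.
The state is a dict: "t": time; "q": joint angles; "joint_vel": joint speeds; "joint_torque": joint torques, N m; "eef_pos": TCP position; "tool_rot": TCP orientation; "contact_force": force on the tool from outside, world axes, zero at the start; "torque": the same for the moment, N m; "gripper_width": opening from 0.0 (shut) to 1.0 (fully open).
Only numpy, scipy, OpenCV 4.12 (cv2) and the standard library are available. Lean on these libraries where they do the work, as an engineer would, in place of code of your own. Each camera call takes 0.05 s, during which the arm holds its last target.

## Working session

There is one attempt and no reset: what is moved stays moved. The work goes in short steps, Python scripts to look and compute and a tool call to move; the robot and the scene stay as the last step left them, time stands still between calls to the robot, and variables do not carry over. Pictures are saved under pics/ and viewed, and the job is handed in when it is done.

Besides the shell and the picture viewer there is one more tool, called after "Request:" as name(argument=value, ...), one argument or row to a line, values as JSON. jog_arm: Moves the arm, as the interface text tells. Its arguments: {"type":"object","properties":{"dp":{"type":"array","items":{"type":"array","items":{"type":"number"}}},"angular":{"type":"array","items":{"type":"array","items":{"type":"number"}}},"claw":{"type":"array","items":{"type":"number"}},"grip_force":{"type":"number"}},"required":["dp","angular","claw"]}

```bash
mkdir -p pics; cat > h.py <<'E'
import numpy as np, cv2
from station import *
def snap(n,f):
    c=read_camera(n); cv2.imwrite('pics/'+f+'.png',c['pixels']); return c
def und(c,uv):
    K=np.array(c['camera_matrix']);uv=np.atleast_2d(np.float64(uv))
    d=np.array([c['k1'],0,0,0,0],float).ravel()[:5]
    return cv2.undistortPoints(uv.reshape(-1,1,2),K,d,None,None,None,(3,100,1e-9)) if False else cv2.undistortPointsIter(uv.reshape(-1,1,2),K,d,np.eye(3),np.eye(3),(3,100,1e-10))
def ray(c,uv):
    x=und(c,uv).reshape(-1,2); R=cv2.Rodrigues(np.array(c['rvec'],float))[0]; t=np.array(c['tvec'],float).ravel()
    d=np.c_[x,np.ones(len(x))]@R; o=-R.T@t
    return o,d/np.linalg.norm(d,axis=1)[:,None]
def onz(c,uv,z):
    o,d=ray(c,uv); return o+d*((z-o[2])/d[:,2])[:,None]
def proj(c,P):
    return cv2.projectPoints(np.atleast_2d(np.float64(P)),np.array(c['rvec'],float),np.array(c['tvec'],float),np.array(c['camera_matrix'],float),np.array([c['k1'],0,0,0],float).ravel()[:4])[0].reshape(-1,2)
E
python3 - <<'E'
from h import *
import pickle
for n in ['scene','side','wrist']:
    c=snap(n,n+'0'); pickle.dump(c,open(n+'0.pkl','wb')); print(n,-cv2.Rodrigues(np.array(c['rvec']))[0].T@np.array(c['tvec']),c['k1'],np.array(c['camera_matrix'])[0])
print(get_obs())
E
```

```text
scene [-0.36026394  0.51430766  0.50937569] 0.012335534521546981 [456.44732851   0.         319.20756884]
side [0.15024986 0.81824771 0.7160664 ] -0.08865123370405707 [390.1539179    0.         319.52128664]
wrist [ 0.2885519  -0.61651548  0.37357241] -0.06719065060908196 [350.66304842   0.         316.72536439]
{'t': 0.15, 'q': array([ 1.14787801,  0.47761655,  0.02229053,  1.55618162, -0.01150083,
        1.10928436, -0.08309222]), 'joint_vel': array([-0.00038718, -0.0002695 , -0.00115369, -0.00233395, -0.00054534,
       -0.00067005, -0.00043218]), 'joint_torque': array([ 2.13495237e-03, -5.96923721e+01,  1.60983726e+00, -2.81491846e+01,
        1.26488943e-02,  6.53832540e-03, -5.53124352e-06]), 'eef_pos': array([ 0.20890478, -0.64140272,  0.23056176]), 'tool_rot': array([-6.66895339e-04,  9.87630590e-01,  1.56797174e-01, -1.40362483e-04]), 'contact_force': array([-0.60414688, -0.044916  , -1.3775139 ]), 'torque': array([ 0.01560613,  0.05007384, -0.00483943]), 'gripper_width': 0.998136381407276}
```

View pics/scene0.png

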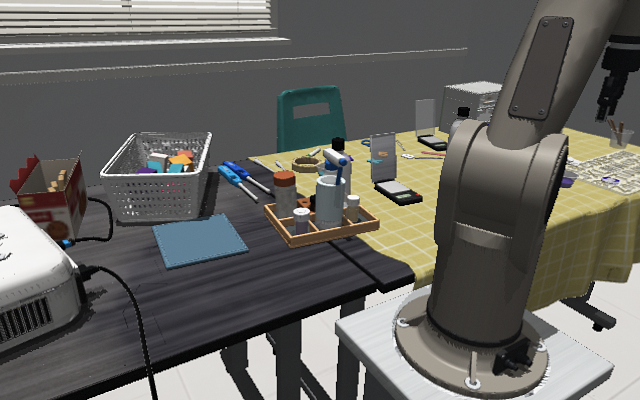

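View pics/side0.png

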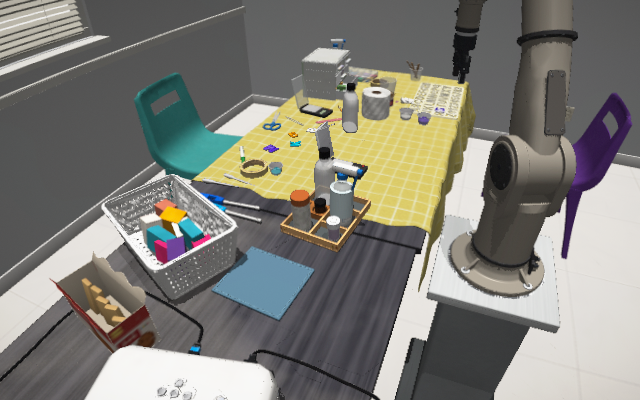

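View pics/wrist0.png

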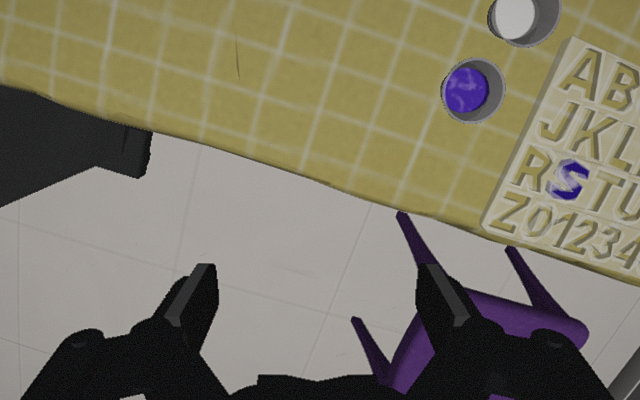

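```bash
python3 - <<'E'
import cv2
a=cv2.imread('pics/scene0.png')[120:280,140:440];cv2.imwrite('pics/sc0z.png',cv2.resize(a,None,fx=2.6,fy=2.6,interpolation=2))
a=cv2.imread('pics/side0.png')[110:325,205:405];cv2.imwrite('pics/si0z.png',cv2.resize(a,None,fx=2.7,fy=2.7,interpolation=2))
E
```

```text
(no output)
```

View pics/sc0z.png

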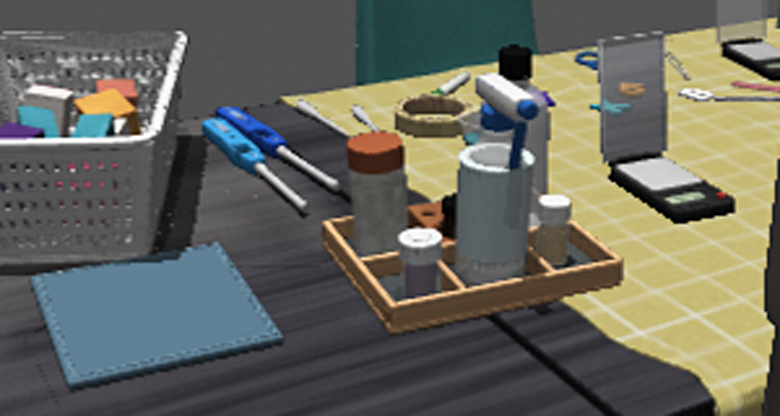

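View pics/si0z.png

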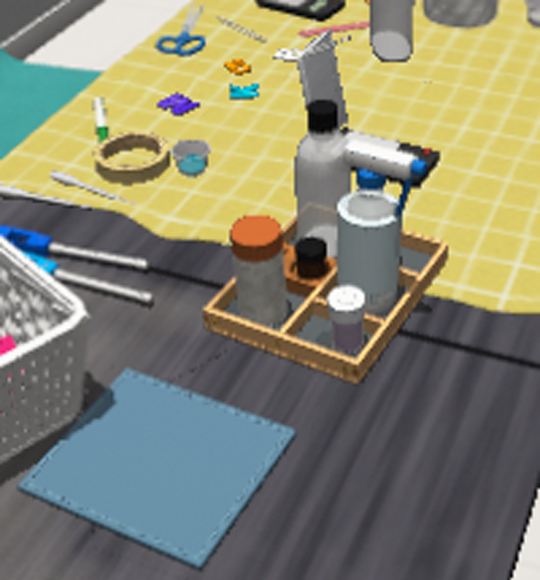

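```bash
python3 - <<'E'
from h import *
import pickle
S={n:pickle.load(open(n+'0.pkl','rb')) for n in ['scene','side']}
off={'scene':(140,120,2.6),'side':(205,110,2.7)}
def zz(n,p):
    o=off[n];return (np.atleast_2d(p)+0.5)/o[2]-0.5+np.array(o[:2])
for n in S:
    c=S[n]; hsv=cv2.cvtColor(c['pixels'],cv2.COLOR_BGR2HSV)
    m=cv2.inRange(hsv,(95,60,60),(112,200,200)); 
    k,l,st,ce=cv2.connectedComponentsWithStats(m)
    cnt=[i for i in range(1,k) if st[i,4]>800]
    for i in cnt:
        print(n,st[i],ce[i])
    x0,y0=(195,237) if n=='scene' else (265,280)
    mm=(l==l[y0,x0]).astype(np.uint8); 
    cc=max(cv2.findContours(mm,0,2)[0],key=cv2.contourArea)
    q=cv2.approxPolyDP(cv2.convexHull(cc),6,True).reshape(-1,2)
    print('mat',q.tolist()); P=onz(c,q,.008); print(P.round(4)); print('mean',P.mean(0), 'edges',[round(np.linalg.norm(P[i]-P[i-1]),4) for i in range(len(P))])
P=onz(S['scene'],zz('scene',[(325,222),(390,312),(621,258)]),.028);print('caddy scene LB LF RF',P)
P=onz(S['side'],zz('side',[(206,309),(357,366),(447,242)]),.028);print('caddy side',P)
E
```

```text
scene [ 152  213   97   56 3415] [197.06998536 240.01961933]
mat [[248, 249], [166, 268], [152, 226], [223, 213]]
[[0.4242 0.1976 0.008 ]
 [0.435  0.3658 0.008 ]
 [0.6249 0.3478 0.008 ]
 [0.6115 0.1824 0.008 ]]
mean [0.52390281 0.27340802 0.008     ] edges [np.float64(0.188), np.float64(0.1685), np.float64(0.1908), np.float64(0.1659)]
side [ 212  246  103   75 4249] [263.99082137 282.04942339]
mat [[252, 246], [314, 270], [278, 320], [212, 290]]
[[0.6114 0.1823 0.008 ]
 [0.4241 0.2021 0.008 ]
 [0.4396 0.369  0.008 ]
 [0.6238 0.3515 0.008 ]]
mean [0.5247169  0.27623192 0.008     ] edges [np.float64(0.1696), np.float64(0.1884), np.float64(0.1676), np.float64(0.185)]
caddy scene LB LF RF [[ 0.56584359  0.09135973  0.028     ]
 [ 0.38561678  0.1181994   0.028     ]
 [ 0.37180277 -0.10902613  0.028     ]]
caddy side [[ 0.56787535  0.09342261  0.028     ]
 [ 0.39489045  0.11757938  0.028     ]
 [ 0.37065859 -0.10699762  0.028     ]]
```

```bash
cat >> h.py <<'E'
from scipy.spatial.transform import Rotation as Ro
def Rcur():
    q=get_obs()['tool_rot']; return Ro.from_quat([q[1],q[2],q[3],q[0]])
def tgt(yaw):  # tool down, tool x at azimuth yaw (deg)
    y=np.radians(yaw); X=[np.cos(y),np.sin(y),0];Z=[0,0,-1];Y=np.cross(Z,X)
    return Ro.from_matrix(np.c_[X,Y,Z])
def plan(pts,p0=None,yaw0=None):
    """pts: list of (x,y,z,yaw) ; prints dp/angular from current pose"""
    o=get_obs(); R=Rcur() if yaw0 is None else tgt(yaw0); p=np.array(o['eef_pos']) if p0 is None else np.array(p0)
    X=R.as_matrix()[:,0]
    print('t %.2f'%o['t'],'pos',np.round(o['eef_pos'],4),'yaw %.2f'%np.degrees(np.arctan2(X[1],X[0])),'F',np.round(o['contact_force'],1),'w %.3f'%o['gripper_width'],'q',np.round(o['q'],2))
    for a in pts:
        d=R.inv().apply(np.array(a[:3])-p)/.025; w=np.degrees((R.inv()*tgt(a[3])).as_rotvec())/5
        print('dp',np.round(d,2).tolist(),'ang',np.round(w,2).tolist())
E
python3 -c "
from h import *
plan([(.36,-.45,.42,5),(.44,0,.40,-6)])"
```

```text
t 0.15 pos [ 0.2089 -0.6414  0.2306] yaw 18.04 F [-0.6 -0.  -1.4] w 0.998 q [ 1.15  0.48  0.02  1.56 -0.01  1.11 -0.08]
dp [8.12, -5.42, -7.57] ang [-0.02, 0.0, 2.61]
dp [16.73, -21.54, -6.75] ang [-0.02, 0.0, 4.81]
```

Request:
jog_arm(
  dp=[
    [1.6,-1.1,-1.5],
    [3.2,-2.2,-3.0],
    [4.8,-3.3,-4.5],
    [6.4,-4.4,-6.0],
    [8.1,-5.4,-7.5],
  ],
  angular=[
    [0,0,0.5],
    [0,0,1.0],
    [0,0,1.5],
    [0,0,2.1],
    [0,0,2.6],
  ],
  claw=[85,85,85,85,85],
)

```text
t: 0.65
eef_pos: [0.3311, -0.4841, 0.385]
tool_rot: [-0.0, 0.999, 0.043, -0.0]
contact_force: [1.6, -1.2, 0.3]
gripper_width: 0.996
```

```bash
python3 -c "
from h import *
plan([(.36,-.45,.42,5),(.42,-.22,.41,0),(.44,0,.40,-6)])"
```

```text
t 0.65 pos [ 0.3311 -0.4841  0.385 ] yaw 4.91 F [ 1.6 -1.2  0.3] w 0.996 q [ 0.87  0.23 -0.    1.56  0.    1.35 -0.62]
dp [1.27, -1.26, -1.4] ang [-0.0, 0.0, -0.02]
dp [4.44, -10.22, -1.0] ang [-0.0, 0.0, 0.98]
dp [6.0, -18.92, -0.59] ang [-0.0, 0.0, 2.18]
```

Request:
jog_arm(
  dp=[
    [1.2,-1.8,-0.6],
    [2.0,-3.7,-1.0],
    [3.0,-5.6,-1.0],
    [3.8,-7.4,-1.0],
    [4.5,-9.2,-1.0],
  ],
  angular=[
    [0,0,0.2],
    [0,0,0.4],
    [0,0,0.6],
    [0,0,0.8],
    [0,0,1.0],
  ],
  claw=[85,85,85,85,85],
)

```text
t: 1.15
eef_pos: [0.4202, -0.2537, 0.409]
tool_rot: [0.0, 1.0, 0.0, 0.0]
contact_force: [0.6, -0.6, 0.4]
gripper_width: 0.994
```

```bash
python3 -c "
from h import *
plan([(.44,0,.41,-6)])"
```

```text
t 1.15 pos [ 0.4202 -0.2537  0.409 ] yaw 0.00 F [ 0.6 -0.6  0.4] w 0.994 q [ 0.59  0.05 -0.18  1.71  0.01  1.37 -1.16]
dp [0.79, -10.15, -0.04] ang [0.0, -0.0, 1.2]
```

Request:
jog_arm(
  dp=[
    [0.2,-1.9,0],
    [0.3,-3.8,0],
    [0.5,-5.7,0],
    [0.7,-7.6,0],
    [0.8,-9.4,0],
  ],
  angular=[
    [0,0,0.2],
    [0,0,0.5],
    [0,0,0.8],
    [0,0,1.0],
    [0,0,1.2],
  ],
  claw=[85,85,85,85,85],
)

```text
t: 1.65
eef_pos: [0.4393, -0.0186, 0.409]
tool_rot: [0.0, 0.999, -0.052, 0.0]
contact_force: [1.3, 1.0, -0.8]
gripper_width: 1.001
```

Request:
jog_arm(
  dp=[
    [0,0,0],
    [0,0,0],
    [0,0,0],
    [0,0,0],
    [0,0,0],
  ],
  angular=[
    [0,0,0],
    [0,0,0],
    [0,0,0],
    [0,0,0],
    [0,0,0],
  ],
  claw=[85,85,85,85,85],
)

```text
t: 2.15
eef_pos: [0.4396, -0.0219, 0.4088]
tool_rot: [-0.0, 0.999, -0.053, -0.0]
contact_force: [0.4, 0.7, 1.0]
gripper_width: 0.995
```

```bash
python3 -c "
from h import *
import pickle
c=snap('wrist','w1');pickle.dump(c,open('w1.pkl','wb'));plan([(.44,0,.41,-6)])
for n in ['scene','side']:
  c=snap(n,n+'1');pickle.dump(c,open(n+'1.pkl','wb'))"
```

```text
t 2.20 pos [ 0.4396 -0.0218  0.4089] yaw -6.07 F [ 0.7 -0.3  0.2] w 1.001 q [ 0.35 -0.03 -0.43  1.79 -0.01  1.37 -1.75]
dp [-0.08, -0.87, -0.04] ang [-0.0, 0.0, -0.01]
```

View pics/w1.png

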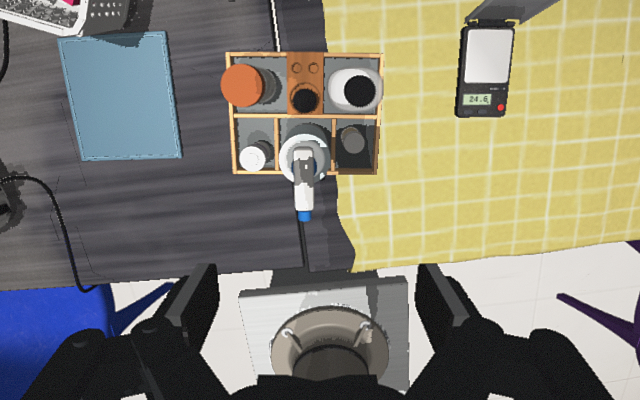

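```bash
python3 - <<'E'
from h import *
import pickle
c=pickle.load(open('w1.pkl','rb'));im=c['pixels']
a=im[30:240,210:410];cv2.imwrite('pics/w1z.png',cv2.resize(a,None,fx=2.85,fy=2.85,interpolation=2))
a=im[0:140,430:600];cv2.imwrite('pics/w1s.png',cv2.resize(a,None,fx=4,fy=4,interpolation=2))
hsv=cv2.cvtColor(im,cv2.COLOR_BGR2HSV)
m=cv2.inRange(hsv,(95,50,60),(112,200,220)); k,l,st,ce=cv2.connectedComponentsWithStats(m)
mm=(l==l[90,120]).astype(np.uint8);cc=max(cv2.findContours(mm,0,2)[0],key=cv2.contourArea)
q=cv2.approxPolyDP(cv2.convexHull(cc),6,True).reshape(-1,2);P=onz(c,q,.008);print('mat',q.tolist(),P.round(4).tolist(),P.mean(0))
E
```

```text
mat [[165, 31], [181, 157], [82, 160], [57, 38]] [[0.6108, 0.1796, 0.008], [0.4246, 0.1965, 0.008], [0.4388, 0.3632, 0.008], [0.6255, 0.3472, 0.008]] [0.52490399 0.27163641 0.008     ]
```

View pics/w1z.png

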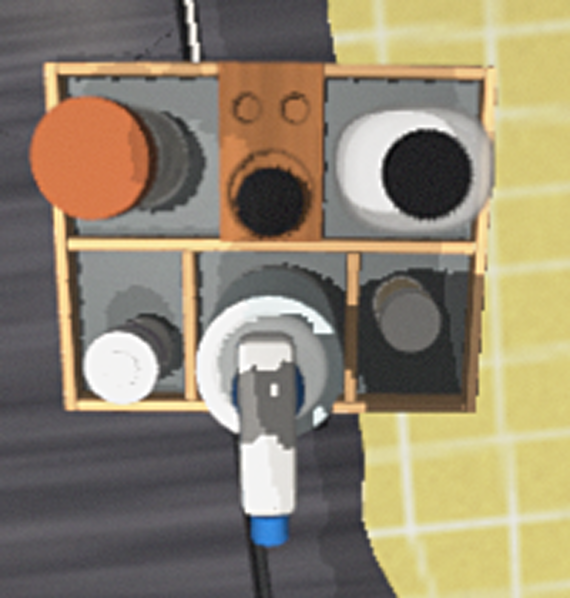

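View pics/w1s.png

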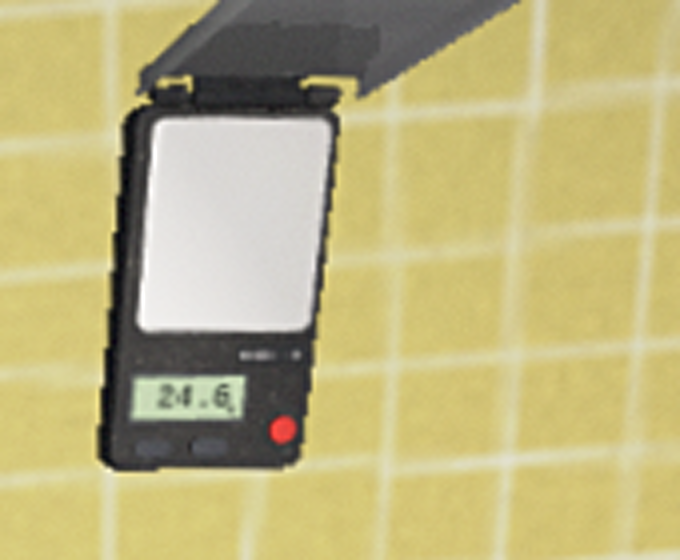

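```bash
python3 - <<'E'
from h import *
import pickle
c=pickle.load(open('w1.pkl','rb'))
def z1(p): return (np.atleast_2d(np.float64(p))+.5)/2.85-.5+np.array([210,30])
def z2(p): return (np.atleast_2d(np.float64(p))+.5)/4-.5+np.array([430,0])
C=onz(c,z1([(45,64),(494,68),(475,410),(68,411)]),.028)[:,:2];print('caddy',C.round(4).tolist())
# rigid fit
L=np.array([[.064,.112],[.064,-.112],[-.115,-.112],[-.115,.112]])
def fit(L,C):
    a=L-L.mean(0);b=C-C.mean(0);th=np.arctan2((a[:,0]*b[:,1]-a[:,1]*b[:,0]).sum(),(a*b).sum())
    R=np.array([[np.cos(th),-np.sin(th)],[np.sin(th),np.cos(th)]]);t=C.mean(0)-R@L.mean(0)
    print('yaw',np.degrees(th),'org',t.round(4),'res',(C-(L@R.T+t)).round(4).tolist());return R,t
R,t=fit(L,C)
for n,b in dict(spray=(-.068,0),flake=(.018,.066),hard=(.018,-.066)).items(): print('bay',n,R@b+t)
for n,p,z in [('flake lid',(91,158),.120),('tint',(271,202),.058),('hard cap',(428,175),.190),('spray rear',(267,333),.194),('spray front',(268,515),.194),('nozz',(269,543),.185),('vgold',(409,320),.07),('vL',(121,366),.07)]:
    P=onz(c,z1(p),z)[0]; print(n,P[:2].round(4),'caddy',(R.T@(P[:2]-t)).round(4))
P=onz(c,z2([(152,118),(332,118),(312,332),(138,330)]),.016)[:,:2];print('pan',P.round(4).tolist(),[np.linalg.norm(P[i]-P[i-1]).round(4) for i in range(4)],P.mean(0))
P=onz(c,z2([(122,106),(340,110),(298,468),(100,466)]),.014)[:,:2];print('scale',P.round(4).tolist(),P.mean(0))
fit(np.array([[.0695,.042],[.0695,-.042],[-.0695,-.042],[-.0695,.042]]),P)
E
```

```text
caddy [[0.5692, 0.092], [0.5434, -0.1278], [0.3697, -0.1086], [0.3927, 0.1118]]
yaw -6.338661658981372 org [ 0.4941 -0.011 ] res [[-0.0009, -0.0013], [-0.0019, 0.0015], [0.0022, 0.001], [0.0006, -0.0012]]
bay spray [ 0.42651432 -0.00344528]
bay flake [0.5192753  0.05265641]
bay hard [ 0.50470184 -0.07853663]
flake lid [0.5223 0.0577] caddy [0.0204 0.0714]
tint [ 0.4924 -0.0122] caddy [-0.0016 -0.0015]
hard cap [ 0.504  -0.0731] caddy [ 0.0167 -0.0607]
spray rear [ 0.4551 -0.0108] caddy [-0.0388 -0.0041]
spray front [ 0.3848 -0.0028] caddy [-0.1095 -0.0039]
nozz [ 0.3694 -0.001 ] caddy [-0.125  -0.0039]
vgold [ 0.4306 -0.0729] caddy [-0.0563 -0.0685]
vL [0.423 0.07 ] caddy [-0.0796  0.0726]
pan [[0.5662, -0.2531], [0.5613, -0.3196], [0.4866, -0.315], [0.493, -0.2484]] [np.float64(0.0734), np.float64(0.0667), np.float64(0.0748), np.float64(0.0669)] [ 0.52675554 -0.2840229 ]
scale [[0.5712, -0.2429], [0.564, -0.3236], [0.4359, -0.3131], [0.4439, -0.2352]] [ 0.50375564 -0.27869679]
yaw -4.4616923548163525 org [ 0.5038 -0.2787] res [[-0.0051, -0.0007], [-0.0058, 0.0024], [0.0047, 0.0021], [0.0061, -0.0038]]
```

```bash
python3 -c "
from h import *
plan([(.5223,.0577,.25,-6.3),(.5223,.0577,.095,-6.3)])"
```

```text
t 2.30 pos [ 0.4396 -0.0213  0.4089] yaw -6.02 F [0.2 0.2 0.6] w 0.992 q [ 0.35 -0.03 -0.43  1.79 -0.01  1.37 -1.75]
dp [2.96, -3.49, 6.36] ang [-0.0, 0.0, 0.06]
dp [2.96, -3.49, 12.56] ang [-0.0, 0.0, 0.06]
```

Request:
jog_arm(
  dp=[
    [0.8,-1.0,1.0],
    [1.8,-2.1,2.3],
    [2.6,-3.0,3.8],
    [2.95,-3.5,5.3],
    [2.95,-3.5,6.4],
  ],
  angular=[
    [0,0,0],
    [0,0,0],
    [0,0,0],
    [0,0,0.05],
    [0,0,0.05],
  ],
  claw=[85,85,85,85,85],
)

```text
t: 2.8
eef_pos: [0.5223, 0.0605, 0.2464]
tool_rot: [-0.001, 0.999, -0.053, -0.001]
contact_force: [-0.6, 0.1, -0.8]
gripper_width: 0.996
```

Request:
jog_arm(
  dp=[
    [0,0,0],
    [0,0,0],
    [0,0,0],
    [0,0,0],
    [0,0,0],
  ],
  angular=[
    [0,0,0],
    [0,0,0],
    [0,0,0],
    [0,0,0],
    [0,0,0],
  ],
  claw=[85,85,85,85,85],
)

```text
t: 3.3
eef_pos: [0.5227, 0.0584, 0.2504]
tool_rot: [-0.0, 0.999, -0.054, 0.001]
contact_force: [0.5, 0.2, 0.4]
gripper_width: 0.995
```

```bash
python3 -c "
from h import *
c=snap('wrist','w2');plan([(.5223,.0577,.095,-6.3)])
m=cv2.inRange(cv2.cvtColor(c['pixels'],cv2.COLOR_BGR2HSV),(3,120,80),(14,255,255))
k,l,st,ce=cv2.connectedComponentsWithStats(m)
for i in range(1,k):
  if st[i,4]>150: print(st[i],ce[i],onz(c,ce[i],.12))
"
```

```text
t 3.35 pos [0.5225 0.0584 0.2501] yaw -6.24 F [0.  0.4 0.1] w 0.995 q [ 0.2   0.25 -0.51  1.86  0.14  1.06 -2.04]
dp [-0.02, 0.03, 6.2] ang [-0.0, -0.02, 0.01]
[ 357  117   55   82 1954] [382.58239509 144.23694985] [[0.54963289 0.00227337 0.12      ]]
[ 285  150   61   63 2884] [314.82038835 182.23994452] [[0.52435071 0.05885011 0.12      ]]
```

View pics/w2.png

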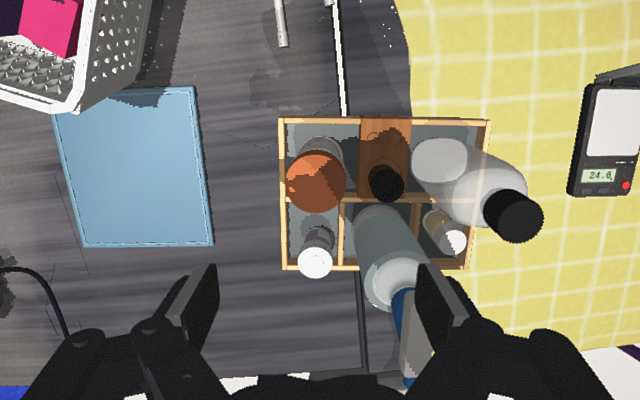

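Request:
jog_arm(
  dp=[
    [0.05,0,1.4],
    [0.05,0,2.8],
    [0.05,0,4.2],
    [0.05,0,5.6],
    [0.05,0,6.65],
  ],
  angular=[
    [0,0,0],
    [0,0,0],
    [0,0,0],
    [0,0,0],
    [0,0,0],
  ],
  claw=[85,85,85,85,85],
)

```text
t: 3.85
eef_pos: [0.5229, 0.0581, 0.0812]
tool_rot: [0.0, 0.999, -0.054, -0.0]
contact_force: [0.2, -0.5, 0.1]
gripper_width: 0.994
```

Request:
jog_arm(
  dp=[
    [0,0,0],
    [0,0,0],
    [0,0,0],
    [0,0,0],
    [0,0,0],
  ],
  angular=[
    [0,0,0],
    [0,0,0],
    [0,0,0],
    [0,0,0],
    [0,0,0],
  ],
  claw=[75,65,58,50,46],
  grip_force=30,
)

```text
t: 4.35
eef_pos: [0.5249, 0.0586, 0.0848]
tool_rot: [-0.0, 0.999, -0.054, 0.002]
contact_force: [-0.7, 0.6, 6.4]
gripper_width: 0.585
```

Request:
jog_arm(
  dp=[
    [0,0,0],
    [0,0,0],
    [0,0,0],
    [0,0,0],
    [0,0,0],
  ],
  angular=[
    [0,0,0],
    [0,0,0],
    [0,0,0],
    [0,0,0],
    [0,0,0],
  ],
  claw=[42,40,40,40,40],
)

```text
t: 4.85
eef_pos: [0.5249, 0.0587, 0.0848]
tool_rot: [-0.0, 0.999, -0.054, 0.002]
contact_force: [-0.0, 0.7, 6.5]
gripper_width: 0.583
```

```bash
python3 -c "
from h import *
c=snap('side','s3');plan([])
cv2.imwrite('pics/s3z.png',cv2.resize(c['pixels'][80:325,205:405],None,fx=2.4,fy=2.4))
"
```

```text
t 4.90 pos [0.5249 0.0587 0.0848] yaw -6.23 F [-1.5 -0.4  6.3] w 0.584 q [ 0.13  0.47 -0.45  2.01  0.3   0.73 -2.18]
```

View pics/s3z.png

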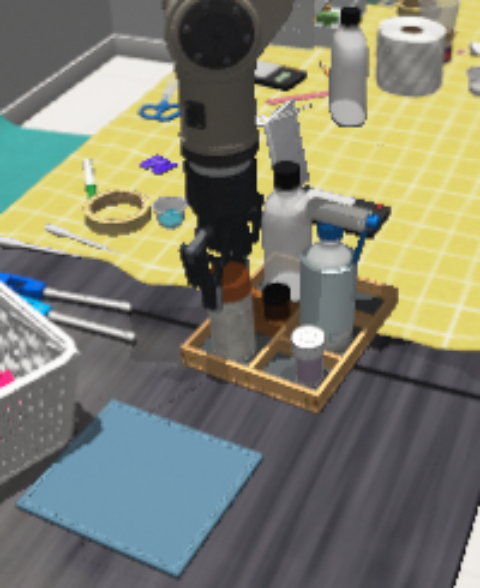

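```bash
python3 - <<'E'
from h import *
import pickle
A=pickle.load(open('scene0.pkl','rb'));B=pickle.load(open('side0.pkl','rb'))
def tri(c1,p1,c2,p2):
    o1,d1=ray(c1,p1);o2,d2=ray(c2,p2);d1=d1[0];d2=d2[0]
    s=np.linalg.lstsq(np.c_[d1,-d2],o2-o1,rcond=None)[0];a=o1+s[0]*d1;b=o2+s[1]*d2;return (a+b)/2,np.linalg.norm(a-b)
print(tri(A,(197.5,173.6),B,(235.6,227.6)))
for z in (.0,.06,.1,.12): print(z,onz(A,(197.5,173.6),z),onz(B,(235.6,227.6),z))
plan([(.5249,.0587,.145,-6.23),(.575,.320,.145,-5.3),(.575,.320,.0848,-5.3)])
E
```

```text
(array([0.60880252, 0.23803442, 0.12018575]), np.float64(0.005025565343535215))
0.0 [[0.91438663 0.14877069 0.        ]] [[0.69930571 0.12518486 0.        ]]
0.06 [[0.76424394 0.19182775 0.06      ]] [[0.65329971 0.18325737 0.06      ]]
0.1 [[0.66414882 0.22053245 0.1       ]] [[0.62262904 0.22197237 0.1       ]]
0.12 [[0.61410125 0.23488481 0.12      ]] [[0.60729371 0.24132987 0.12      ]]
t 4.90 pos [0.5249 0.0587 0.0848] yaw -6.23 F [-1.5 -0.4  6.3] w 0.584 q [ 0.13  0.47 -0.45  2.01  0.3   0.73 -2.18]
dp [0.01, -0.0, -2.41] ang [-0.01, -0.04, 0.0]
dp [0.87, -10.61, -2.4] ang [-0.01, -0.04, -0.19]
dp [0.86, -10.61, 0.01] ang [-0.01, -0.04, -0.19]
```

```bash
python3 - <<'E'
import cv2
a=cv2.imread('pics/scene0.png')[120:280,90:260];cv2.imwrite('pics/b1.png',cv2.resize(a,None,fx=3.5,fy=3.5))
a=cv2.imread('pics/side0.png')[160:330,90:320];cv2.imwrite('pics/b2.png',cv2.resize(a,None,fx=3,fy=3))
E
```

```text
(no output)
```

View pics/b1.png

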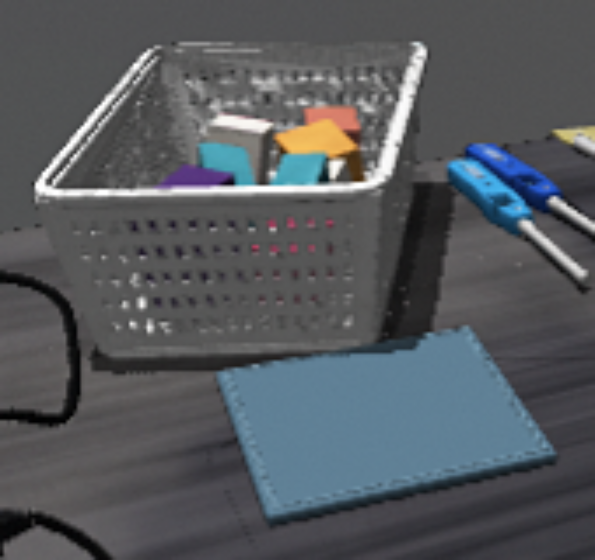

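View pics/b2.png

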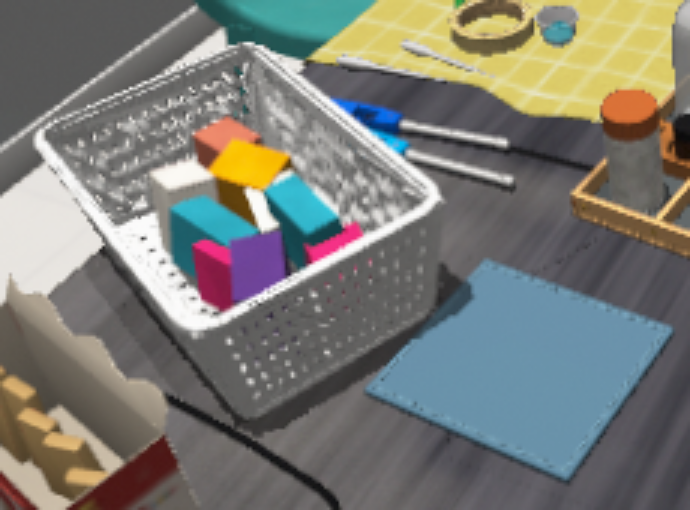

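```bash
python3 - <<'E'
from h import *
import pickle
A=pickle.load(open('scene0.pkl','rb'));B=pickle.load(open('side0.pkl','rb'))
a=lambda p:(np.array(p)+.5)/3.5-.5+np.array([90,120]); b=lambda p:(np.array(p)+.5)/3-.5+np.array([90,160])
for pa,pb in [((42,192),(195,330)),((383,190),(438,200))]:
    o1,d1=ray(A,a(pa));o2,d2=ray(B,b(pb));d1=d1[0];d2=d2[0]
    s=np.linalg.lstsq(np.c_[d1,-d2],o2-o1,rcond=None)[0];u=o1+s[0]*d1;v=o2+s[1]*d2;print(u,v)
w=pickle.load(open('w1.pkl','rb'));print(onz(w,[(80,36)],.12))
E
```

```text
[0.69439244 0.42469711 0.12450361] [0.69386002 0.4269753  0.12251419]
[0.61247943 0.23181722 0.11919777] [0.61215195 0.23406663 0.11675277]
[[0.60202403 0.23963471 0.12      ]]
```

Request:
jog_arm(
  dp=[
    [0,0,-0.3],
    [0,0,-0.8],
    [0,0,-1.4],
    [0,0,-2.0],
    [0,0,-2.4],
  ],
  angular=[
    [0,0,0],
    [0,0,0],
    [0,0,0],
    [0,0,0],
    [0,0,0],
  ],
  claw=[40,40,40,40,40],
)

```text
t: 5.4
eef_pos: [0.5241, 0.0586, 0.1449]
tool_rot: [-0.0, 0.999, -0.054, 0.001]
contact_force: [1.0, 0.2, -1.0]
gripper_width: 0.584
```

```bash
python3 -c "
from h import *
plan([(.5645,.3196,.145,-5.3),(.5645,.3196,.0848,-5.3)])
"
```

```text
t 5.40 pos [0.5241 0.0586 0.1449] yaw -6.22 F [ 1.   0.2 -1. ] w 0.584 q [ 0.17  0.38 -0.49  1.97  0.24  0.85 -2.12]
dp [0.48, -10.55, 0.0] ang [-0.01, -0.03, -0.18]
dp [0.47, -10.55, 2.41] ang [-0.01, -0.03, -0.18]
```

Request:
jog_arm(
  dp=[
    [0.05,-0.5,0],
    [0.1,-1.5,0],
    [0.15,-2.7,0],
    [0.2,-4.0,0],
    [0.25,-5.3,0],
  ],
  angular=[
    [0,0,0],
    [0,0,0],
    [0,0,0],
    [0,0,0],
    [0,0,-0.1],
  ],
  claw=[40,40,40,40,40],
)

```text
t: 5.9
eef_pos: [0.5436, 0.1915, 0.1423]
tool_rot: [-0.0, 0.999, -0.05, -0.0]
contact_force: [1.2, 0.2, -0.9]
gripper_width: 0.582
```

Request:
jog_arm(
  dp=[
    [0.05,-1.3,0],
    [0.1,-2.6,0],
    [0.15,-3.8,0],
    [0.2,-4.8,0],
    [0.25,-5.25,0],
  ],
  angular=[
    [0,0,0],
    [0,0,0],
    [0,0,-0.1],
    [0,0,-0.1],
    [0,0,-0.1],
  ],
  claw=[40,40,40,40,40],
)

```text
t: 6.4
eef_pos: [0.5618, 0.3236, 0.1422]
tool_rot: [-0.001, 0.999, -0.044, -0.001]
contact_force: [-0.0, 0.6, -1.6]
gripper_width: 0.585
```

```bash
python3 -c "
from h import *
plan([(.5645,.3196,.0848,-5.3)])
"
```

```text
t 6.40 pos [0.5618 0.3236 0.1422] yaw -5.00 F [-0.   0.6 -1.6] w 0.585 q [-0.26  0.57 -0.5   1.68  0.31  0.97 -2.53]
dp [0.12, 0.15, 2.3] ang [-0.02, 0.02, 0.06]
```

Request:
jog_arm(
  dp=[
    [0,0,0.3],
    [0,0,0.9],
    [0,0,1.5],
    [0,0,2.0],
    [0,0,2.2],
  ],
  angular=[
    [0,0,0],
    [0,0,0],
    [0,0,0],
    [0,0,0],
    [0,0,0],
  ],
  claw=[40,40,40,40,40],
)

```text
t: 6.9
eef_pos: [0.5623, 0.3175, 0.0852]
tool_rot: [0.001, 0.999, -0.046, -0.001]
contact_force: [0.3, 0.3, -1.3]
gripper_width: 0.585
```

Request:
jog_arm(
  dp=[
    [0,0,0],
    [0,0,0.05],
    [0,0,0.1],
    [0,0,0.15],
    [0,0,0.15],
  ],
  angular=[
    [0,0,0],
    [0,0,0],
    [0,0,0],
    [0,0,0],
    [0,0,0],
  ],
  claw=[40,40,40,40,40],
)

```text
t: 7.4
eef_pos: [0.5637, 0.3198, 0.085]
tool_rot: [-0.0, 0.999, -0.046, 0.001]
contact_force: [-0.8, 0.2, 3.7]
gripper_width: 0.586
```

```bash
python3 -c "
from h import *
plan([(.5645,.3196,.0848,-5.3)])
"
```

```text
t 7.40 pos [0.5637 0.3198 0.085 ] yaw -5.22 F [-0.8  0.2  3.7] w 0.586 q [-0.28  0.64 -0.47  1.71  0.36  0.88 -2.56]
dp [0.03, 0.0, 0.01] ang [-0.01, -0.02, 0.02]
```

Touching down (+3.7 N). Release gently and rise.

Request:
jog_arm(
  dp=[
    [0,0,0],
    [0,0,0],
    [0,0,0],
    [0,0,0],
    [0,0,0],
  ],
  angular=[
    [0,0,0],
    [0,0,0],
    [0,0,0],
    [0,0,0],
    [0,0,0],
  ],
  claw=[54,58,62,66,66],
)

```text
t: 7.9
eef_pos: [0.5631, 0.3194, 0.0839]
tool_rot: [0.0, 0.999, -0.045, -0.0]
contact_force: [-0.0, -0.3, 0.8]
gripper_width: 0.777
```

Request:
jog_arm(
  dp=[
    [0,0,-0.6],
    [0,0,-2.0],
    [0,0,-4.0],
    [0,0,-6.0],
    [0,0,-8.0],
  ],
  angular=[
    [0,0,0],
    [0,0,0],
    [0,0,0],
    [0,0,0],
    [0,0,0],
  ],
  claw=[66,66,66,66,66],
)

```text
t: 8.4
eef_pos: [0.5628, 0.3195, 0.2873]
tool_rot: [-0.0, 0.999, -0.045, 0.0]
contact_force: [1.4, 0.7, 0.0]
gripper_width: 0.773
```

```bash
python3 -c "
from h import *
snap('wrist','w4')
plan([(.500,-.075,.28,-6.3)])
"
```

```text
t 8.45 pos [0.5658 0.3223 0.2972] yaw -5.21 F [1.8 2.  6.6] w 0.773 q [-0.23  0.43 -0.54  1.52  0.23  1.24 -2.46]
dp [-1.18, 16.07, 0.53] ang [-0.11, -0.13, 0.22]
```

View pics/w4.png

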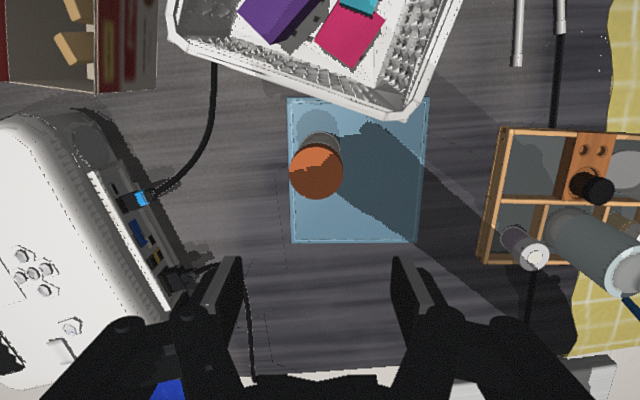

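Request:
jog_arm(
  dp=[
    [-0.1,1.6,0.1],
    [-0.3,3.4,0.2],
    [-0.5,5.2,0.3],
    [-0.6,7.0,0.4],
    [-0.7,8.8,0.5],
  ],
  angular=[
    [0,0,0],
    [0,0,0],
    [0,0,0.1],
    [0,0,0.15],
    [0,0,0.2],
  ],
  claw=[70,75,80,85,85],
)

```text
t: 8.95
eef_pos: [0.5252, 0.1004, 0.2724]
tool_rot: [-0.0, 0.999, -0.054, 0.001]
contact_force: [0.7, -0.0, 0.1]
gripper_width: 0.994
```

```bash
python3 -c "
from h import *
plan([(.500,-.073,.28,-6.3)])
"
```

```text
t 8.95 pos [0.5252 0.1004 0.2724] yaw -6.20 F [ 0.7 -0.   0.1] w 0.994 q [ 0.11  0.25 -0.5   1.82  0.13  1.11 -2.11]
dp [-0.25, 7.01, -0.31] ang [-0.0, -0.02, 0.02]
```

Request:
jog_arm(
  dp=[
    [0,1.6,0],
    [-0.1,3.4,-0.1],
    [-0.1,5.2,-0.2],
    [-0.2,6.6,-0.3],
    [-0.25,7.1,-0.3],
  ],
  angular=[
    [0,0,0],
    [0,0,0],
    [0,0,0],
    [0,0,0],
    [0,0,0],
  ],
  claw=[85,85,85,85,85],
)

```text
t: 9.45
eef_pos: [0.4996, -0.0781, 0.28]
tool_rot: [0.001, 0.998, -0.057, 0.001]
contact_force: [-0.0, -1.5, -0.0]
gripper_width: 0.993
```

Request:
jog_arm(
  dp=[
    [0,0,0],
    [0,0,0],
    [0,0,0],
    [0,0,0],
    [0,0,0],
  ],
  angular=[
    [0,0,0],
    [0,0,0],
    [0,0,0],
    [0,0,0],
    [0,0,0],
  ],
  claw=[85,85,85,85,85],
)

```text
t: 9.95
eef_pos: [0.5005, -0.0727, 0.2789]
tool_rot: [-0.0, 0.999, -0.053, -0.0]
contact_force: [0.2, 0.1, -0.2]
gripper_width: 0.993
```

```bash
python3 -c "
from h import *
import pickle
c=snap('wrist','w5');pickle.dump(c,open('w5.pkl','wb'))
plan([(.504,-.073,.28,-6.3)])
m=cv2.inRange(cv2.cvtColor(c['pixels'],cv2.COLOR_BGR2HSV),(0,0,0),(180,255,45));m[260:]=0
k,l,st,ce=cv2.connectedComponentsWithStats(m)
for i in range(1,k):
  if st[i,4]>250: print(st[i],ce[i],onz(c,ce[i],.19))
"
```

```text
t 10.00 pos [ 0.5004 -0.073   0.2789] yaw -6.13 F [ 0.2  0.3 -1. ] w 0.997 q [ 0.37  0.18 -0.39  1.87  0.08  1.11 -1.73]
dp [0.14, -0.02, -0.04] ang [-0.0, 0.0, 0.03]
[ 48   0  14  40 258] [54.07364341 16.        ] [[0.64066462 0.07749003 0.19      ]]
[206   0  26 106 560] [219.16607143  46.84821429] [[ 0.60787618 -0.02417307  0.19      ]]
[453  69  22 113 386] [459.44818653 122.65544041] [[ 0.54511189 -0.17340506  0.19      ]]
[246 152  32  34 819] [261.83760684 168.3992674 ] [[ 0.52790599 -0.03880332  0.19      ]]
[ 295  168   57   67 1853] [319.20507285 193.84295737] [[ 0.50548594 -0.07585097  0.19      ]]
```

View pics/w5.png

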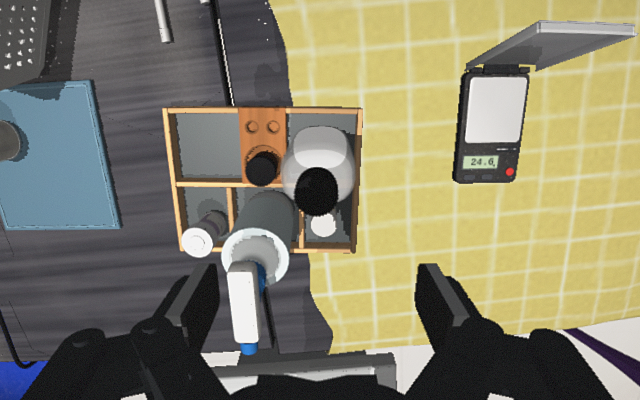

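Request:
jog_arm(
  dp=[
    [0.1,0,0.6],
    [0.2,0,1.8],
    [0.27,0,3.0],
    [0.27,0,4.0],
    [0.27,0,4.55],
  ],
  angular=[
    [0,0,0],
    [0,0,0],
    [0,0,0],
    [0,0,0],
    [0,0,0],
  ],
  claw=[85,85,85,85,85],
)

```text
t: 10.5
eef_pos: [0.506, -0.0742, 0.1632]
tool_rot: [-0.0, 0.999, -0.054, -0.001]
contact_force: [-1.1, -0.9, 0.8]
gripper_width: 0.996
```

Request:
jog_arm(
  dp=[
    [0,0,0],
    [0,0,0],
    [0,0,0],
    [0,0,0],
    [0,0,0],
  ],
  angular=[
    [0,0,0],
    [0,0,0],
    [0,0,0],
    [0,0,0],
    [0,0,0],
  ],
  claw=[75,65,55,45,40],
  grip_force=40,
)

```text
t: 11.0
eef_pos: [0.5075, -0.0747, 0.1661]
tool_rot: [0.0, 0.999, -0.054, 0.001]
contact_force: [-1.1, -0.5, 0.2]
gripper_width: 0.467
```

```bash
python3 -c "
from h import *
snap('wrist','w6')
c=snap('side','s6');cv2.imwrite('pics/s6z.png',cv2.resize(c['pixels'][40:285,235:435],None,fx=2.4,fy=2.4))
plan([])
"
```

```text
t 11.10 pos [ 0.5073 -0.0746  0.1657] yaw -6.22 F [-0.   0.1 -0.1] w 0.465 q [ 0.34  0.32 -0.38  1.98  0.15  0.87 -1.8 ]
```

View pics/s6z.png

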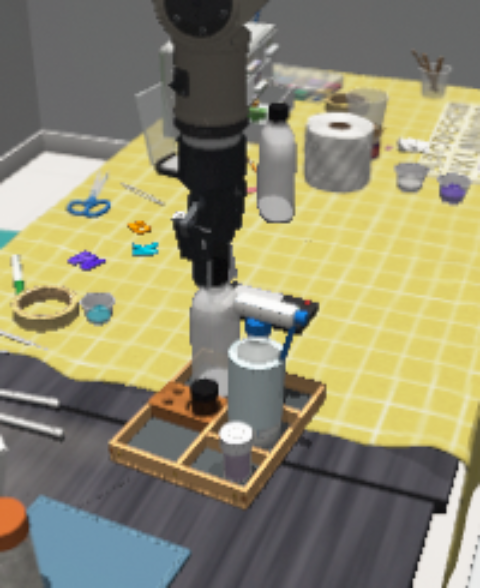

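View pics/w6.png

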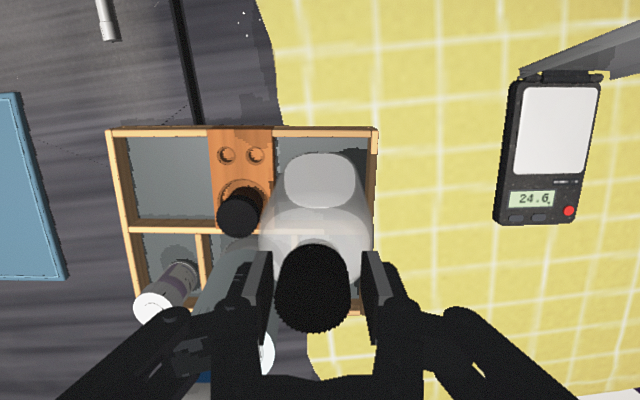

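Request:
jog_arm(
  dp=[
    [0,0,0],
    [0,0,0],
    [0,0,0],
    [0,0,0],
    [0,0,0],
  ],
  angular=[
    [0,0,0],
    [0,0,0],
    [0,0,0],
    [0,0,0],
    [0,0,0],
  ],
  claw=[34,30,26,24,22],
  grip_force=60,
)

```text
t: 11.6
eef_pos: [0.5075, -0.0745, 0.1657]
tool_rot: [-0.0, 0.999, -0.054, 0.0]
contact_force: [-1.2, 0.6, 4.4]
gripper_width: 0.34
```

Request:
jog_arm(
  dp=[
    [0,0,0],
    [0,0,0],
    [0,0,0],
    [0,0,0],
    [0,0,0],
  ],
  angular=[
    [0,0,0],
    [0,0,0],
    [0,0,0],
    [0,0,0],
    [0,0,0],
  ],
  claw=[22,22,22,22,22],
)

```text
t: 12.1
eef_pos: [0.5075, -0.0744, 0.1657]
tool_rot: [-0.0, 0.999, -0.054, 0.0]
contact_force: [-0.1, 0.5, 4.0]
gripper_width: 0.342
```

```bash
python3 -c "
from h import *
plan([])
"
```

```text
t 12.10 pos [ 0.5075 -0.0744  0.1657] yaw -6.21 F [-0.1  0.5  4. ] w 0.342 q [ 0.34  0.32 -0.38  1.98  0.15  0.87 -1.8 ]
```

Request:
jog_arm(
  dp=[
    [0,0,-0.1],
    [0,0,-0.3],
    [0,0,-0.6],
    [0,0,-0.9],
    [0,0,-1.2],
  ],
  angular=[
    [0,0,0],
    [0,0,0],
    [0,0,0],
    [0,0,0],
    [0,0,0],
  ],
  claw=[22,22,22,22,22],
)

```text
t: 12.6
eef_pos: [0.5071, -0.0746, 0.196]
tool_rot: [0.0, 0.999, -0.054, 0.0]
contact_force: [0.2, 0.8, -2.0]
gripper_width: 0.345
```

Request:
jog_arm(
  dp=[
    [0,0,-0.4],
    [0,0,-0.8],
    [0,0,-1.2],
    [0,0,-1.6],
    [0,0,-1.8],
  ],
  angular=[
    [0,0,0],
    [0,0,0],
    [0,0,0],
    [0,0,0],
    [0,0,0],
  ],
  claw=[22,22,22,22,22],
)

```text
t: 13.1
eef_pos: [0.5076, -0.0746, 0.2416]
tool_rot: [0.0, 0.999, -0.054, 0.001]
contact_force: [0.2, 0.2, -2.4]
gripper_width: 0.343
```

```bash
python3 -c "
from h import *
plan([(.5557,.225,.240,-5.3)])
snap('scene','c7');snap('wrist','w7')
"
```

```text
t 13.10 pos [ 0.5076 -0.0746  0.2416] yaw -6.22 F [ 0.2  0.2 -2.4] w 0.343 q [ 0.36  0.23 -0.39  1.91  0.1   1.03 -1.75]
dp [0.62, -12.12, 0.06] ang [0.0, -0.02, -0.18]
```

View pics/c7.png

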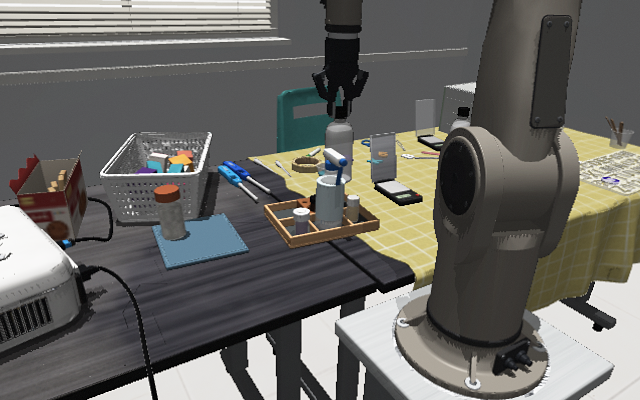

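View pics/w7.png

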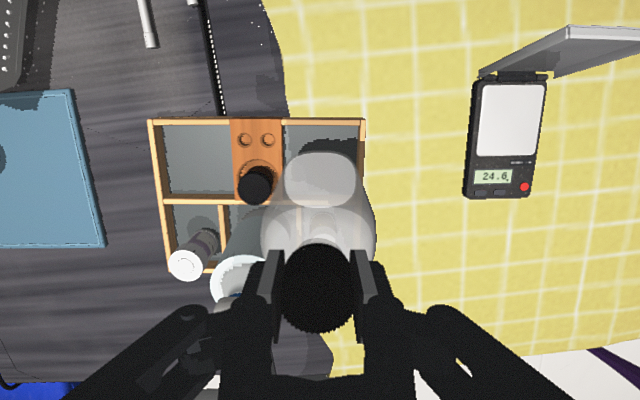

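Request:
jog_arm(
  dp=[
    [0,-0.13,0],
    [0.03,-0.52,0],
    [0.06,-1.15,0],
    [0.1,-2.0,0],
    [0.15,-3.03,0],
  ],
  angular=[
    [0,0,0],
    [0,0,0],
    [0,0,0],
    [0,0,0],
    [0,0,0],
  ],
  claw=[22,22,22,22,22],
)

```text
t: 13.7
eef_pos: [0.5187, 0.0012, 0.2397]
tool_rot: [0.0, 0.999, -0.055, -0.0]
contact_force: [0.4, 1.0, -1.9]
gripper_width: 0.348
```

Request:
jog_arm(
  dp=[
    [0.06,-1.15,0],
    [0.12,-2.4,0],
    [0.18,-3.66,0],
    [0.25,-4.91,0],
    [0.31,-6.06,0],
  ],
  angular=[
    [0,0,0],
    [0,0,0],
    [0,0,-0.05],
    [0,0,-0.1],
    [0,0,-0.1],
  ],
  claw=[22,22,22,22,22],
)

```text
t: 14.2
eef_pos: [0.5426, 0.1527, 0.2397]
tool_rot: [-0.0, 0.999, -0.049, -0.001]
contact_force: [0.2, -1.0, -2.2]
gripper_width: 0.343
```

Request:
jog_arm(
  dp=[
    [0.05,-1.03,0],
    [0.1,-1.88,0],
    [0.13,-2.51,0],
    [0.15,-2.9,0],
    [0.16,-3.03,0],
  ],
  angular=[
    [0,0,0],
    [0,0,-0.05],
    [0,0,-0.1],
    [0,0,-0.1],
    [0,0,-0.1],
  ],
  claw=[22,22,22,22,22],
)

```text
t: 14.7
eef_pos: [0.5543, 0.2262, 0.2399]
tool_rot: [-0.0, 0.999, -0.045, -0.0]
contact_force: [0.8, -0.6, -1.6]
gripper_width: 0.344
```

```bash
python3 -c "
from h import *
plan([(.5557,.225,.1657,-5.3)])
snap('wrist','w8')
"
```

```text
t 14.70 pos [0.5543 0.2262 0.2399] yaw -5.15 F [ 0.8 -0.6 -1.6] w 0.344 q [-0.1   0.39 -0.51  1.71  0.21  1.1  -2.33]
dp [0.06, 0.04, 2.97] ang [-0.0, 0.01, 0.03]
```

View pics/w8.png

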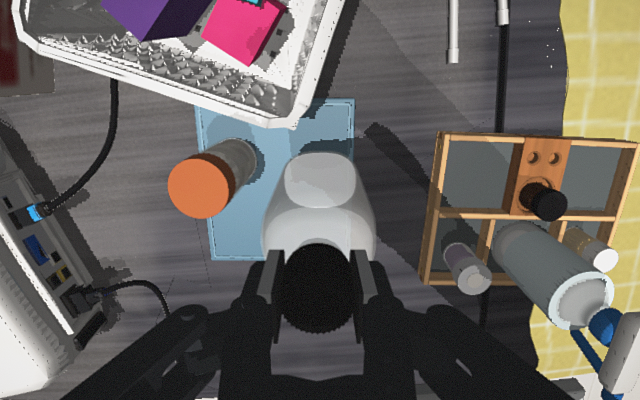

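Request:
jog_arm(
  dp=[
    [0,0,0.2],
    [0,0,0.7],
    [0,0,1.3],
    [0,0,1.9],
    [0,0,2.4],
  ],
  angular=[
    [0,0,0],
    [0,0,0],
    [0,0,0],
    [0,0,0],
    [0,0,0],
  ],
  claw=[22,22,22,22,22],
)

```text
t: 15.25
eef_pos: [0.5539, 0.2243, 0.178]
tool_rot: [0.001, 0.999, -0.046, -0.001]
contact_force: [-0.6, 0.0, -2.1]
gripper_width: 0.346
```

Request:
jog_arm(
  dp=[
    [0,0,0.15],
    [0,0,0.3],
    [0,0,0.4],
    [0,0,0.45],
    [0,0,0.5],
  ],
  angular=[
    [0,0,0],
    [0,0,0],
    [0,0,0],
    [0,0,0],
    [0,0,0],
  ],
  claw=[22,22,22,22,22],
)

```text
t: 15.75
eef_pos: [0.5549, 0.2253, 0.1681]
tool_rot: [-0.0, 0.999, -0.045, 0.0]
contact_force: [0.8, 0.3, -2.3]
gripper_width: 0.347
```

Request:
jog_arm(
  dp=[
    [0,0,0.03],
    [0,0,0.06],
    [0,0,0.06],
    [0,0,0.06],
    [0,0,0.06],
  ],
  angular=[
    [0,0,0],
    [0,0,0],
    [0,0,0],
    [0,0,0],
    [0,0,0],
  ],
  claw=[22,22,22,22,22],
)

```text
t: 16.25
eef_pos: [0.5546, 0.2251, 0.1663]
tool_rot: [-0.0, 0.999, -0.046, 0.0]
contact_force: [0.0, -0.2, -2.7]
gripper_width: 0.344
```

Request:
jog_arm(
  dp=[
    [0,0,0.02],
    [0,0,0.04],
    [0,0,0.06],
    [0,0,0.08],
    [0,0,0.08],
  ],
  angular=[
    [0,0,0],
    [0,0,0],
    [0,0,0],
    [0,0,0],
    [0,0,0],
  ],
  claw=[22,22,22,22,22],
)

```text
t: 16.75
eef_pos: [0.5554, 0.2256, 0.1657]
tool_rot: [-0.0, 0.999, -0.045, 0.001]
contact_force: [-1.6, 0.1, 8.0]
gripper_width: 0.344
```

Contact (+8 N) at the same height as in the bay. Release.

Request:
jog_arm(
  dp=[
    [0,0,0],
    [0,0,0],
    [0,0,0],
    [0,0,0],
    [0,0,0],
  ],
  angular=[
    [0,0,0],
    [0,0,0],
    [0,0,0],
    [0,0,0],
    [0,0,0],
  ],
  claw=[32,38,46,54,60],
)

```text
t: 17.25
eef_pos: [0.5545, 0.225, 0.164]
tool_rot: [0.0, 0.999, -0.045, -0.0]
contact_force: [-0.4, 0.4, 0.3]
gripper_width: 0.698
```

Request:
jog_arm(
  dp=[
    [0,0,-0.3],
    [0,0,-1.2],
    [0,0,-2.4],
    [0,0,-3.6],
    [0,0,-4.6],
  ],
  angular=[
    [0,0,0],
    [0,0,0],
    [0,0,0],
    [0,0,0],
    [0,0,0],
  ],
  claw=[64,64,64,64,64],
)

```text
t: 17.75
eef_pos: [0.5548, 0.2254, 0.2816]
tool_rot: [-0.0, 0.999, -0.045, 0.001]
contact_force: [0.7, -0.3, 0.7]
gripper_width: 0.751
```

```bash
python3 -c "
from h import *
plan([(.45,.05,.29,-6.3),(.43,-.005,.28,-6.3)])
snap('wrist','w9')
"
```

```text
t 17.75 pos [0.5548 0.2254 0.2816] yaw -5.21 F [ 0.7 -0.3  0.7] w 0.751 q [-0.09  0.36 -0.52  1.66  0.19  1.18 -2.31]
dp [-3.54, 7.37, -0.35] ang [-0.01, -0.02, 0.22]
dp [-4.14, 9.63, 0.05] ang [-0.01, -0.02, 0.22]
```

View pics/w9.png

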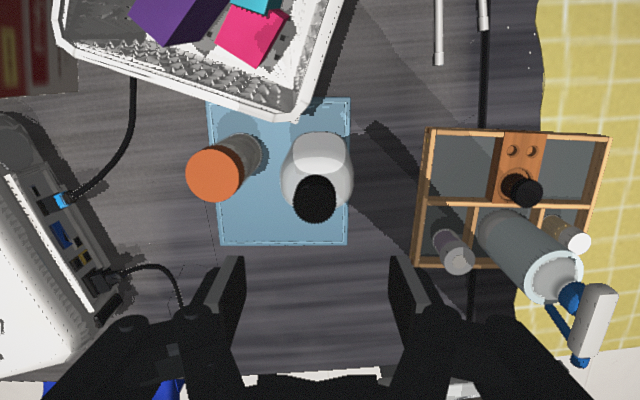

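Request:
jog_arm(
  dp=[
    [-0.6,1.5,-0.2],
    [-1.5,3.2,-0.4],
    [-2.4,5.0,-0.6],
    [-3.2,6.8,-0.6],
    [-3.6,8.5,-0.6],
  ],
  angular=[
    [0,0,0],
    [0,0,0.1],
    [0,0,0.2],
    [0,0,0.2],
    [0,0,0.2],
  ],
  claw=[70,75,80,80,80],
)

```text
t: 18.3
eef_pos: [0.4438, 0.0201, 0.2948]
tool_rot: [0.0, 0.999, -0.054, 0.0]
contact_force: [0.8, -0.8, -0.1]
gripper_width: 0.937
```

Request:
jog_arm(
  dp=[
    [-0.2,0.7,0],
    [-0.2,1.1,0],
    [-0.2,1.2,0],
    [-0.2,1.2,0],
    [-0.2,1.2,0],
  ],
  angular=[
    [0,0,0],
    [0,0,0],
    [0,0,0],
    [0,0,0],
    [0,0,0],
  ],
  claw=[80,80,80,80,80],
)

```text
t: 18.8
eef_pos: [0.4379, -0.0062, 0.2942]
tool_rot: [-0.0, 0.999, -0.053, 0.0]
contact_force: [0.9, 0.1, 0.1]
gripper_width: 0.938
```

```bash
python3 -c "
from h import *
plan([(.435,-.0086,.165,-6.3)])
import pickle
c=snap('wrist','w10');pickle.dump(c,open('w10.pkl','wb'))
c=snap('scene','c10');c=snap('side','s10')
"
```

```text
t 18.80 pos [ 0.4379 -0.0062  0.2942] yaw -6.09 F [0.9 0.1 0.1] w 0.938 q [ 0.28  0.04 -0.41  1.99  0.02  1.12 -1.82]
dp [-0.11, 0.11, 5.17] ang [-0.01, -0.0, 0.04]
```

View pics/w10.png

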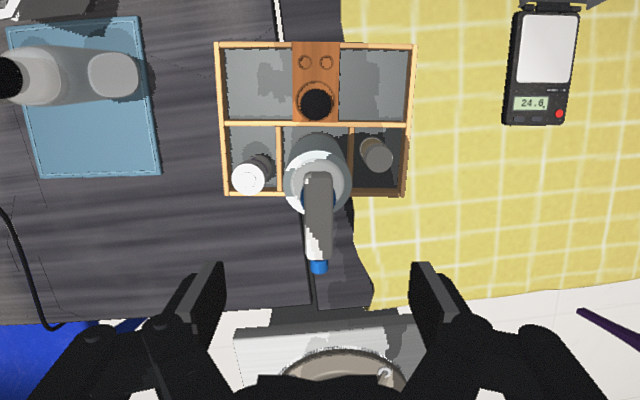

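```bash
python3 -c "
from h import *
import pickle
c=pickle.load(open('w10.pkl','rb'))
print('rear',onz(c,(318,172),.194),'front',onz(c,(318.5,260),.194),'noz',onz(c,(319.5,272),.184))
P=onz(c,[(519,12),(578,14),(568,84),(512,83)],.016);print('pan',P,P.mean(0))
print('tint',onz(c,(318,105),.058))
cv2.imwrite('pics/w10z.png',cv2.resize(c['pixels'][130:290,240:400],None,fx=3.6,fy=3.6))
"
```

```text
rear [[ 0.45567274 -0.00990778  0.194     ]] front [[ 0.38463795 -0.00281613  0.194     ]] noz [[ 0.36771833 -0.00192583  0.184     ]]
pan [[ 0.569223   -0.24891302  0.016     ]
 [ 0.56318765 -0.32007523  0.016     ]
 [ 0.48542035 -0.31408317  0.016     ]
 [ 0.49195811 -0.24384033  0.016     ]] [ 0.52744728 -0.28172794  0.016     ]
tint [[ 0.49184717 -0.01423034  0.058     ]]
```

View pics/w10z.png

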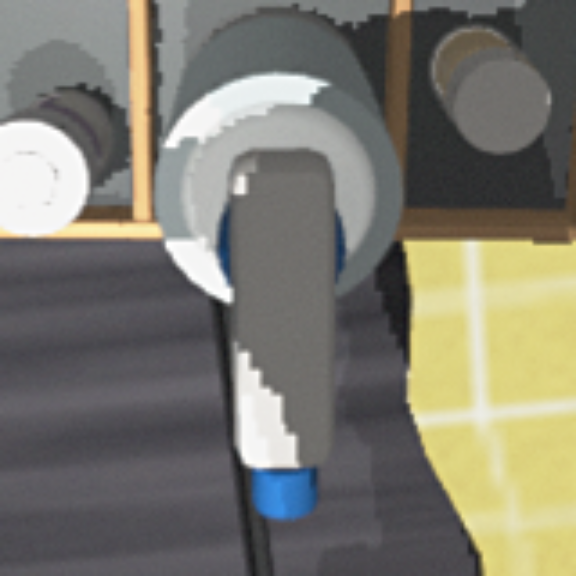

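Request:
jog_arm(
  dp=[
    [-0.1,0.05,0.6],
    [-0.19,0.08,1.8],
    [-0.19,0.08,3.0],
    [-0.19,0.08,4.2],
    [-0.19,0.08,4.85],
  ],
  angular=[
    [0,0,0],
    [0,0,0],
    [0,0,0],
    [0,0,0],
    [0,0,0],
  ],
  claw=[70,60,60,60,60],
)

```text
t: 19.45
eef_pos: [0.4313, -0.0087, 0.1708]
tool_rot: [-0.0, 0.999, -0.054, -0.001]
contact_force: [0.2, -0.2, -0.5]
gripper_width: 0.704
```

Request:
jog_arm(
  dp=[
    [0,0,0],
    [0,0,0],
    [0,0,0],
    [0,0,0],
    [0,0,0],
  ],
  angular=[
    [0,0,0],
    [0,0,0],
    [0,0,0],
    [0,0,0],
    [0,0,0],
  ],
  claw=[52,44,38,34,34],
)

```text
t: 19.95
eef_pos: [0.433, -0.0091, 0.1738]
tool_rot: [0.0, 0.999, -0.054, 0.001]
contact_force: [-0.4, 0.5, 0.3]
gripper_width: 0.402
```

```bash
python3 -c "
from h import *
plan([(.433,-.0078,.173,-6.1)])
c=snap('wrist','w11');c=snap('side','s11')
cv2.imwrite('pics/s11z.png',cv2.resize(c['pixels'][100:220,285:405],None,fx=4.5,fy=4.5))
"
```

```text
t 19.95 pos [ 0.433  -0.0091  0.1738] yaw -6.22 F [-0.4  0.5  0.3] w 0.402 q [ 0.26  0.18 -0.42  2.14  0.1   0.83 -1.9 ]
dp [-0.01, -0.05, 0.03] ang [-0.0, -0.02, -0.02]
```

View pics/w11.png

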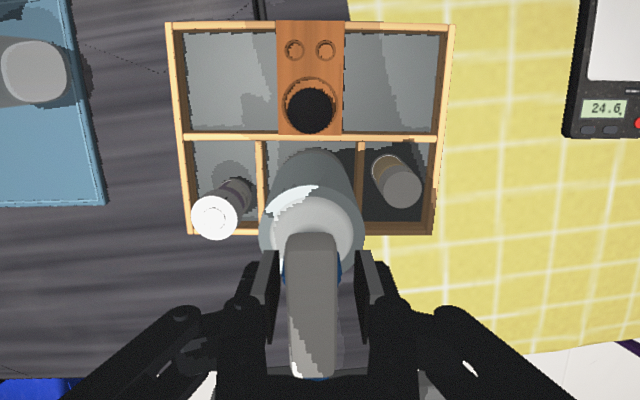

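View pics/s11z.png

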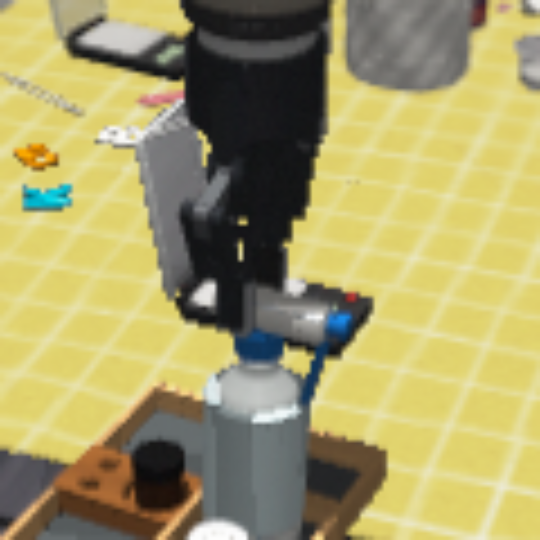

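Request:
jog_arm(
  dp=[
    [0,-0.05,0],
    [0,-0.05,0],
    [0,-0.05,0],
    [0,-0.05,0],
    [0,-0.05,0],
  ],
  angular=[
    [0,0,0],
    [0,0,0],
    [0,0,0],
    [0,0,0],
    [0,0,0],
  ],
  claw=[30,26,22,18,14],
  grip_force=60,
)

```text
t: 20.55
eef_pos: [0.4334, -0.0076, 0.1735]
tool_rot: [-0.0, 0.999, -0.054, 0.001]
contact_force: [0.1, 1.3, 6.1]
gripper_width: 0.246
```

Request:
jog_arm(
  dp=[
    [0,0,0],
    [0,0,0],
    [0,0,0],
    [0,0,0],
    [0,0,0],
  ],
  angular=[
    [0,0,0],
    [0,0,0],
    [0,0,0],
    [0,0,0],
    [0,0,0],
  ],
  claw=[12,12,12,12,12],
)

```text
t: 21.05
eef_pos: [0.4334, -0.0076, 0.1735]
tool_rot: [-0.0, 0.999, -0.054, 0.001]
contact_force: [0.6, 0.5, 4.7]
gripper_width: 0.245
```

```bash
python3 -c "
from h import *
plan([(.433,-.0078,.173,-6.1)])
"
```

```text
t 21.05 pos [ 0.4334 -0.0076  0.1735] yaw -6.21 F [0.6 0.5 4.7] w 0.245 q [ 0.25  0.18 -0.42  2.14  0.1   0.83 -1.9 ]
dp [-0.02, 0.01, 0.02] ang [-0.01, -0.02, -0.02]
```

Request:
jog_arm(
  dp=[
    [0,0,-0.1],
    [0,0,-0.3],
    [0,0,-0.6],
    [0,0,-1.0],
    [0,0,-1.4],
  ],
  angular=[
    [0,0,0],
    [0,0,0],
    [0,0,0],
    [0,0,0],
    [0,0,0],
  ],
  claw=[12,12,12,12,12],
)

```text
t: 21.55
eef_pos: [0.4326, -0.008, 0.2088]
tool_rot: [0.0, 0.999, -0.054, -0.0]
contact_force: [0.1, 0.3, -2.0]
gripper_width: 0.244
```

Request:
jog_arm(
  dp=[
    [0,0,-0.5],
    [0,0,-1.0],
    [0,0,-1.5],
    [0,0,-1.8],
    [0,0,-1.9],
  ],
  angular=[
    [0,0,0],
    [0,0,0],
    [0,0,0],
    [0,0,0],
    [0,0,0],
  ],
  claw=[12,12,12,12,12],
)

```text
t: 22.05
eef_pos: [0.4332, -0.0079, 0.2566]
tool_rot: [0.0, 0.999, -0.054, 0.001]
contact_force: [0.3, -0.2, -2.0]
gripper_width: 0.244
```

```bash
python3 -c "
from h import *
plan([(.4807,.272,.255,-5.3)])
c=snap('scene','c12');cv2.imwrite('pics/c12z.png',cv2.resize(c['pixels'][60:280,140:440],None,fx=2.6,fy=2.6))
"
```

```text
t 22.05 pos [ 0.4332 -0.0079  0.2566] yaw -6.22 F [ 0.3 -0.2 -2. ] w 0.244 q [ 0.28  0.07 -0.42  2.05  0.03  1.03 -1.84]
dp [0.68, -11.34, 0.07] ang [-0.0, -0.02, -0.18]
```

View pics/c12z.png

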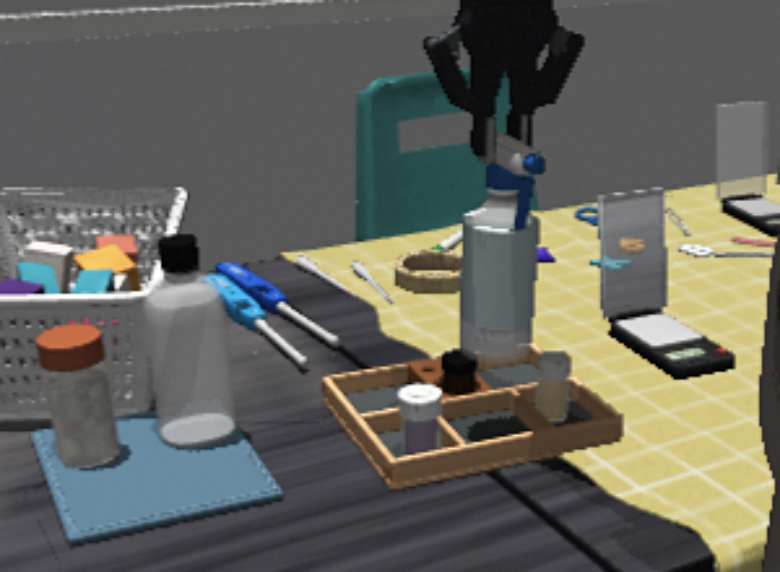

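Request:
jog_arm(
  dp=[
    [0,-0.12,0],
    [0.03,-0.49,0],
    [0.06,-1.08,0],
    [0.1,-1.87,0],
    [0.17,-2.84,0],
  ],
  angular=[
    [0,0,0],
    [0,0,0],
    [0,0,0],
    [0,0,0],
    [0,0,0],
  ],
  claw=[12,12,12,12,12],
)

```text
t: 22.6
eef_pos: [0.4442, 0.0631, 0.2549]
tool_rot: [0.0, 0.999, -0.055, -0.001]
contact_force: [0.7, -0.7, -3.1]
gripper_width: 0.243
```

Request:
jog_arm(
  dp=[
    [0.06,-1.08,0],
    [0.12,-2.25,0],
    [0.18,-3.42,0],
    [0.25,-4.59,0],
    [0.34,-5.66,0],
  ],
  angular=[
    [0,0,0],
    [0,0,0],
    [0,0,-0.05],
    [0,0,-0.1],
    [0,0,-0.1],
  ],
  claw=[12,12,12,12,12],
)

```text
t: 23.1
eef_pos: [0.4678, 0.2043, 0.2549]
tool_rot: [-0.0, 0.999, -0.049, -0.001]
contact_force: [-0.1, -0.5, -2.6]
gripper_width: 0.242
```

Request:
jog_arm(
  dp=[
    [0.05,-0.96,0],
    [0.1,-1.76,0],
    [0.13,-2.35,0],
    [0.15,-2.71,0],
    [0.17,-2.84,0],
  ],
  angular=[
    [0,0,0],
    [0,0,-0.05],
    [0,0,-0.1],
    [0,0,-0.1],
    [0,0,-0.1],
  ],
  claw=[12,12,12,12,12],
)

```text
t: 23.6
eef_pos: [0.4793, 0.2731, 0.2551]
tool_rot: [0.0, 0.999, -0.045, -0.0]
contact_force: [1.1, 0.1, -2.1]
gripper_width: 0.246
```

Request:
jog_arm(
  dp=[
    [0,0,0.2],
    [0,0,0.7],
    [0,0,1.3],
    [0,0,1.9],
    [0,0,2.5],
  ],
  angular=[
    [0,0,0],
    [0,0,0],
    [0,0,0],
    [0,0,0],
    [0,0,0],
  ],
  claw=[12,12,12,12,12],
)

```text
t: 24.1
eef_pos: [0.4793, 0.2714, 0.1911]
tool_rot: [0.0, 0.999, -0.046, -0.0]
contact_force: [0.5, 0.7, -2.8]
gripper_width: 0.242
```

```bash
python3 -c "
from h import *
plan([(.4807,.272,.1735,-5.3)])
"
```

```text
t 24.10 pos [0.4793 0.2714 0.1911] yaw -5.25 F [ 0.5  0.7 -2.8] w 0.242 q [-0.17  0.38 -0.57  1.86  0.24  0.97 -2.51]
dp [0.06, -0.03, 0.7] ang [0.01, 0.01, 0.01]
```

Request:
jog_arm(
  dp=[
    [0,0,0.25],
    [0,0,0.5],
    [0,0,0.65],
    [0,0,0.7],
    [0,0,0.73],
  ],
  angular=[
    [0,0,0],
    [0,0,0],
    [0,0,0],
    [0,0,0],
    [0,0,0],
  ],
  claw=[12,12,12,12,12],
)

```text
t: 24.6
eef_pos: [0.4798, 0.2724, 0.175]
tool_rot: [-0.0, 0.999, -0.045, 0.0]
contact_force: [0.0, -0.0, -1.4]
gripper_width: 0.238
```

Request:
jog_arm(
  dp=[
    [0,0,0.02],
    [0,0,0.04],
    [0,0,0.06],
    [0,0,0.06],
    [0,0,0.06],
  ],
  angular=[
    [0,0,0],
    [0,0,0],
    [0,0,0],
    [0,0,0],
    [0,0,0],
  ],
  claw=[12,12,12,12,12],
)

```text
t: 25.1
eef_pos: [0.4799, 0.2723, 0.1736]
tool_rot: [-0.0, 0.999, -0.046, 0.0]
contact_force: [0.2, -0.3, 0.8]
gripper_width: 0.243
```

Request:
jog_arm(
  dp=[
    [0,0,0.02],
    [0,0,0.04],
    [0,0,0.04],
    [0,0,0.04],
    [0,0,0.04],
  ],
  angular=[
    [0,0,0],
    [0,0,0],
    [0,0,0],
    [0,0,0],
    [0,0,0],
  ],
  claw=[12,12,12,12,12],
)

```text
t: 25.6
eef_pos: [0.4804, 0.2725, 0.1735]
tool_rot: [-0.0, 0.999, -0.046, 0.001]
contact_force: [-0.8, -2.2, 9.3]
gripper_width: 0.241
```

Request:
jog_arm(
  dp=[
    [0,0,0],
    [0,0,0],
    [0,0,0],
    [0,0,0],
    [0,0,0],
  ],
  angular=[
    [0,0,0],
    [0,0,0],
    [0,0,0],
    [0,0,0],
    [0,0,0],
  ],
  claw=[22,26,32,40,50],
)

```text
t: 26.1
eef_pos: [0.4792, 0.272, 0.1718]
tool_rot: [0.0, 0.999, -0.045, -0.0]
contact_force: [0.1, 0.4, -0.4]
gripper_width: 0.583
```

Request:
jog_arm(
  dp=[
    [0,0,-0.3],
    [0,0,-1.0],
    [0,0,-2.2],
    [0,0,-3.4],
    [0,0,-4.6],
  ],
  angular=[
    [0,0,0],
    [0,0,0],
    [0,0,0],
    [0,0,0],
    [0,0,0],
  ],
  claw=[54,56,56,56,56],
)

```text
t: 26.6
eef_pos: [0.4792, 0.2722, 0.2886]
tool_rot: [0.0, 0.999, -0.045, -0.0]
contact_force: [0.0, 0.5, 0.1]
gripper_width: 0.659
```

```bash
python3 -c "
from h import *
plan([(.47,.10,.29,30),(.4915,-.0125,.20,84)])
c=snap('scene','c13');cv2.imwrite('pics/c13z.png',cv2.resize(c['pixels'][60:280,140:440],None,fx=2.6,fy=2.6))
snap('wrist','w13')
"
```

```text
t 26.60 pos [0.4792 0.2722 0.2886] yaw -5.19 F [0.  0.5 0.1] w 0.659 q [-0.14  0.28 -0.6   1.75  0.17  1.16 -2.44]
dp [0.26, 6.89, -0.06] ang [-0.0, 0.01, -7.04]
dp [1.52, 11.3, 3.54] ang [-0.0, 0.0, -17.84]
```

View pics/c13z.png

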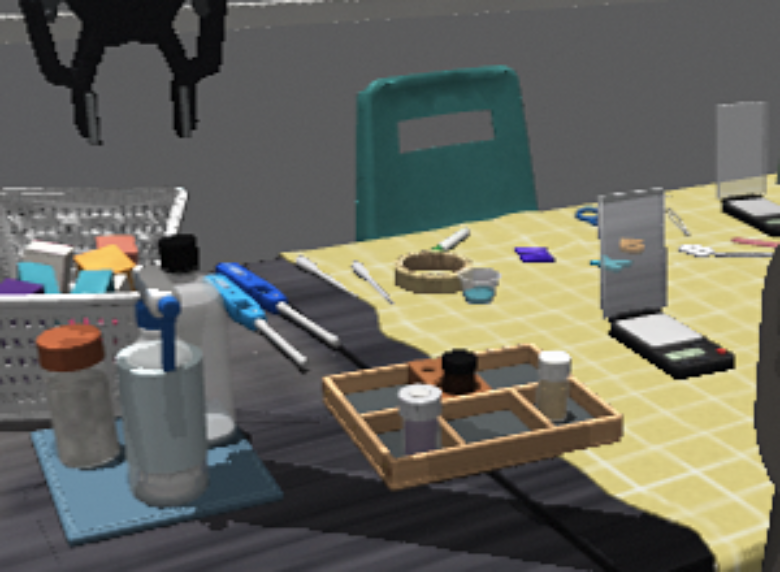

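View pics/w13.png

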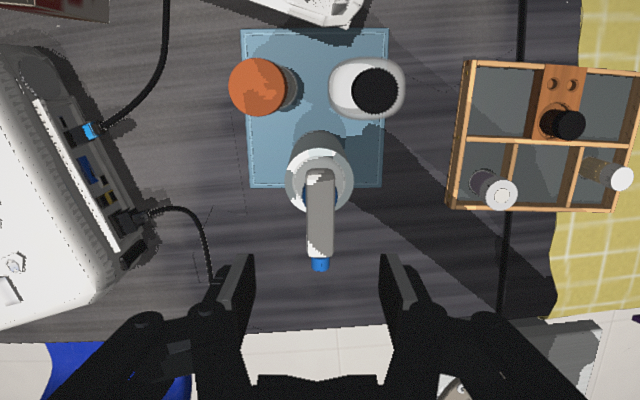

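Request:
jog_arm(
  dp=[
    [0.1,1.0,0],
    [0.3,2.2,0],
    [0.4,3.4,0],
    [0.6,4.7,0],
    [0.8,6.0,0],
  ],
  angular=[
    [0,0,-1.6],
    [0,0,-3.3],
    [0,0,-5.0],
    [0,0,-6.7],
    [0,0,-8.4],
  ],
  claw=[56,56,56,56,56],
)

```text
t: 27.2
eef_pos: [0.4854, 0.1198, 0.2869]
tool_rot: [-0.0, 0.948, 0.319, -0.0]
contact_force: [1.0, -0.7, 0.1]
gripper_width: 0.657
```

```bash
python3 -c "
from h import *
plan([(.4915,-.0125,.20,84)])
"
```

```text
t 27.20 pos [0.4854 0.1198 0.2869] yaw 37.17 F [ 1.  -0.7  0.1] w 0.657 q [ 0.2   0.19 -0.64  1.86  0.13  1.13 -1.41]
dp [-3.0, 4.37, 3.48] ang [-0.01, 0.01, -9.37]
```

Request:
jog_arm(
  dp=[
    [-0.6,0.9,0.5],
    [-1.2,1.8,1.2],
    [-1.8,2.7,2.0],
    [-2.4,3.6,2.8],
    [-3.0,4.4,3.4],
  ],
  angular=[
    [0,0,-1.7],
    [0,0,-3.4],
    [0,0,-5.1],
    [0,0,-6.8],
    [0,0,-8.5],
  ],
  claw=[56,56,56,56,56],
)

```text
t: 27.7
eef_pos: [0.4909, -0.0134, 0.2008]
tool_rot: [-0.0, 0.768, 0.64, -0.001]
contact_force: [-0.5, -0.4, 0.3]
gripper_width: 0.656
```

Request:
jog_arm(
  dp=[
    [0,0,0],
    [0,0,0],
    [0,0,0],
    [0,0,0],
    [0,0,0],
  ],
  angular=[
    [0,0,-0.8],
    [0,0,-0.8],
    [0,0,-0.8],
    [0,0,-0.8],
    [0,0,-0.8],
  ],
  claw=[56,56,56,56,56],
)

```text
t: 28.2
eef_pos: [0.4919, -0.0113, 0.2026]
tool_rot: [0.0, 0.747, 0.665, 0.0]
contact_force: [-0.1, -0.5, -0.9]
gripper_width: 0.655
```

```bash
python3 -c "
from h import *
import pickle
plan([(.4915,-.0125,.033,84)])
c=snap('wrist','w14');pickle.dump(c,open('w14.pkl','wb'))
c=snap('side','s14');pickle.dump(c,open('s14.pkl','wb'))
"
```

```text
t 28.20 pos [ 0.4919 -0.0113  0.2026] yaw 83.31 F [-0.1 -0.5 -0.9] w 0.655 q [ 0.47  0.28 -0.67  1.98  0.21  0.95 -0.42]
dp [-0.05, -0.01, 6.78] ang [0.01, 0.0, -0.14]
```

View pics/w14.png

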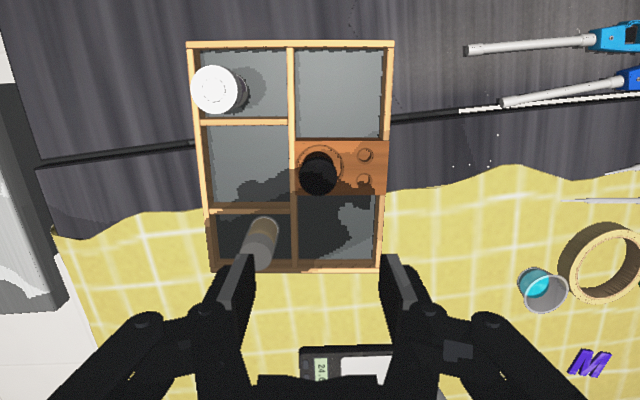

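```bash
python3 -c "
from h import *
import pickle
c=pickle.load(open('w14.pkl','rb'))
im=c['pixels'][130:215,280:360];cv2.imwrite('pics/w14z.png',cv2.resize(im,None,fx=7,fy=7))
print(onz(c,[(318,173)],.058))
"
```

```text
[[ 0.49367548 -0.0073929   0.058     ]]
```

View pics/w14z.png

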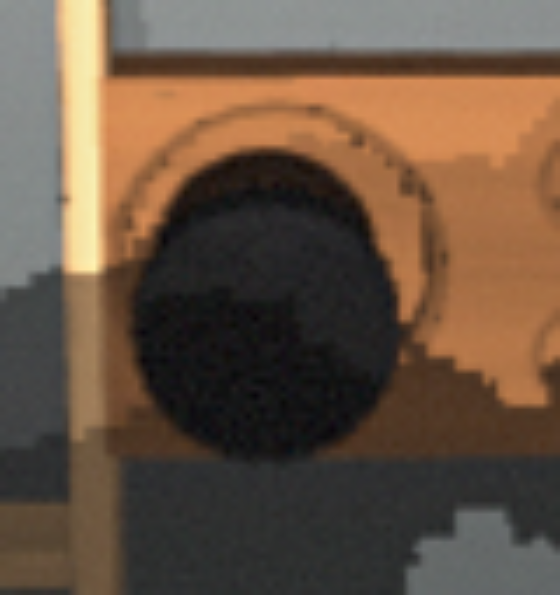

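Request:
jog_arm(
  dp=[
    [0,0.04,1.2],
    [0,0.04,2.6],
    [0,0.04,4.0],
    [0,0.04,5.4],
    [0,0.04,6.2],
  ],
  angular=[
    [0,0,0],
    [0,0,0],
    [0,0,0],
    [0,0,0],
    [0,0,0],
  ],
  claw=[56,56,56,56,56],
)

```text
t: 28.8
eef_pos: [0.4914, -0.012, 0.0449]
tool_rot: [-0.001, 0.747, 0.665, -0.001]
contact_force: [-1.0, -0.6, 0.8]
gripper_width: 0.654
```

Request:
jog_arm(
  dp=[
    [0,0,0.2],
    [0,0,0.4],
    [0,0,0.52],
    [0,0,0.52],
    [0,0,0.52],
  ],
  angular=[
    [0,0,0],
    [0,0,0],
    [0,0,0],
    [0,0,0],
    [0,0,0],
  ],
  claw=[56,52,50,48,46],
)

```text
t: 29.3
eef_pos: [0.4933, -0.0122, 0.035]
tool_rot: [0.001, 0.747, 0.664, 0.001]
contact_force: [0.2, 0.1, 0.6]
gripper_width: 0.539
```

```bash
python3 -c "
from h import *
plan([(.493,-.0115,.034,84)])
snap('wrist','w15')
"
```

```text
t 29.30 pos [ 0.4933 -0.0122  0.035 ] yaw 83.27 F [0.2 0.1 0.6] w 0.539 q [ 0.33  0.53 -0.53  2.1   0.46  0.62 -0.64]
dp [0.03, -0.02, 0.04] ang [0.02, 0.0, -0.15]
```

View pics/w15.png

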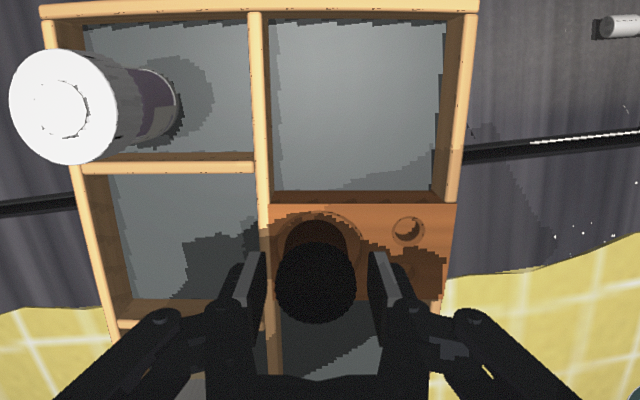

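Request:
jog_arm(
  dp=[
    [0,0,0],
    [0,0,0],
    [0,0,0],
    [0,0,0],
    [0,0,0],
  ],
  angular=[
    [0,0,0],
    [0,0,0],
    [0,0,0],
    [0,0,0],
    [0,0,0],
  ],
  claw=[42,38,34,30,26],
  grip_force=30,
)

```text
t: 29.85
eef_pos: [0.4928, -0.0121, 0.0345]
tool_rot: [0.0, 0.747, 0.664, 0.0]
contact_force: [-1.5, -0.1, 5.7]
gripper_width: 0.376
```

Request:
jog_arm(
  dp=[
    [0,0,0],
    [0,0,-0.2],
    [0,0,-0.6],
    [0,0,-1.2],
    [0,0,-2.0],
  ],
  angular=[
    [0,0,0],
    [0,0,0],
    [0,0,0],
    [0,0,0],
    [0,0,0],
  ],
  claw=[24,24,24,24,24],
)

```text
t: 30.35
eef_pos: [0.4923, -0.0121, 0.0852]
tool_rot: [-0.0, 0.747, 0.665, -0.0]
contact_force: [-0.4, -0.3, 0.3]
gripper_width: 0.382
```

```bash
python3 -c "
from h import *
plan([(.492,-.012,.12,84),(.527,-.283,.12,86)])
snap('wrist','w16')
"
```

```text
t 30.35 pos [ 0.4923 -0.0121  0.0852] yaw 83.30 F [-0.4 -0.3  0.3] w 0.382 q [ 0.38  0.45 -0.59  2.08  0.38  0.72 -0.56]
dp [0.0, -0.01, -1.39] ang [-0.01, -0.0, -0.14]
dp [-10.6, 2.64, -1.4] ang [-0.01, -0.0, -0.54]
```

View pics/w16.png

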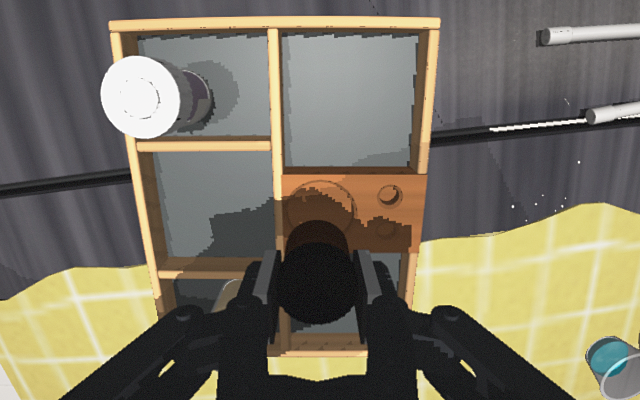

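Request:
jog_arm(
  dp=[
    [-0.25,0.06,-0.4],
    [-1.0,0.25,-0.9],
    [-2.2,0.54,-1.3],
    [-3.65,0.9,-1.4],
    [-5.3,1.3,-1.4],
  ],
  angular=[
    [0,0,0],
    [0,0,0],
    [0,0,-0.1],
    [0,0,-0.2],
    [0,0,-0.3],
  ],
  claw=[24,24,24,24,24],
)

```text
t: 30.9
eef_pos: [0.5098, -0.1487, 0.1205]
tool_rot: [0.001, 0.738, 0.675, 0.0]
contact_force: [1.7, -0.1, -0.2]
gripper_width: 0.381
```

```bash
python3 -c "
from h import *
plan([(.527,-.283,.12,86)])
"
```

```text
t 30.90 pos [ 0.5098 -0.1487  0.1205] yaw 84.90 F [ 1.7 -0.1 -0.2] w 0.381 q [ 0.64  0.44 -0.59  1.97  0.33  0.82 -0.22]
dp [-5.29, 1.16, 0.02] ang [0.02, 0.0, -0.22]
```

Request:
jog_arm(
  dp=[
    [-1.6,0.35,0],
    [-3.1,0.7,0],
    [-4.3,0.95,0],
    [-5.05,1.1,0],
    [-5.3,1.2,0],
  ],
  angular=[
    [0,0,0],
    [0,0,0],
    [0,0,-0.1],
    [0,0,-0.2],
    [0,0,-0.2],
  ],
  claw=[24,24,24,24,24],
)

```text
t: 31.4
eef_pos: [0.5263, -0.2857, 0.1193]
tool_rot: [0.0, 0.734, 0.679, -0.0]
contact_force: [-0.1, 0.2, -1.0]
gripper_width: 0.379
```

Request:
jog_arm(
  dp=[
    [0,0,0.1],
    [0,0,0.4],
    [0,0,0.8],
    [0,0,1.2],
    [0,0,1.6],
  ],
  angular=[
    [0,0,0],
    [0,0,0],
    [0,0,0],
    [0,0,0],
    [0,0,0],
  ],
  claw=[24,24,24,24,24],
)

```text
t: 31.9
eef_pos: [0.527, -0.2813, 0.078]
tool_rot: [-0.0, 0.732, 0.681, -0.0]
contact_force: [-0.2, -0.4, -0.6]
gripper_width: 0.382
```

```bash
python3 -c "
from h import *
import pickle
plan([(.527,-.283,.034,86)])
snap('wrist','w17');c=snap('side','s17');pickle.dump(c,open('s17.pkl','wb'));cv2.imwrite('pics/s17z.png',cv2.resize(c['pixels'][20:180,260:420],None,fx=3.6,fy=3.6))
c=snap('scene','c17');pickle.dump(c,open('c17.pkl','wb'));cv2.imwrite('pics/c17z.png',cv2.resize(c['pixels'][80:220,320:480],None,fx=3.6,fy=3.6))
"
```

```text
t 31.90 pos [ 0.527  -0.2813  0.078 ] yaw 85.86 F [-0.2 -0.4 -0.6] w 0.382 q [ 0.77  0.59 -0.52  1.84  0.39  0.82 -0.01]
dp [-0.07, 0.01, 1.76] ang [-0.01, -0.01, -0.03]
```

View pics/s17z.png

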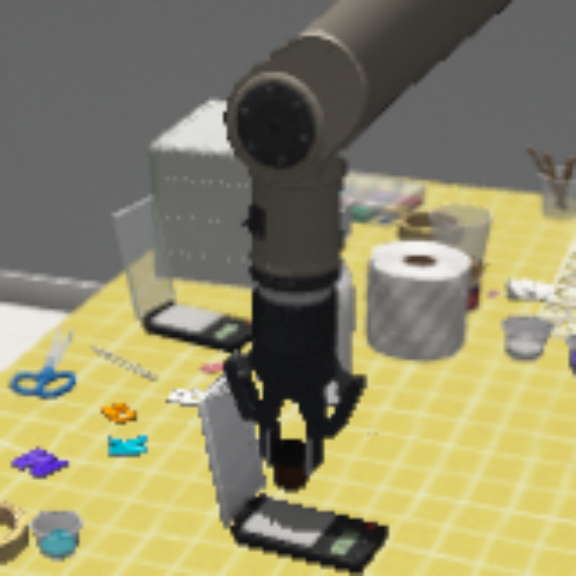

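View pics/c17z.png

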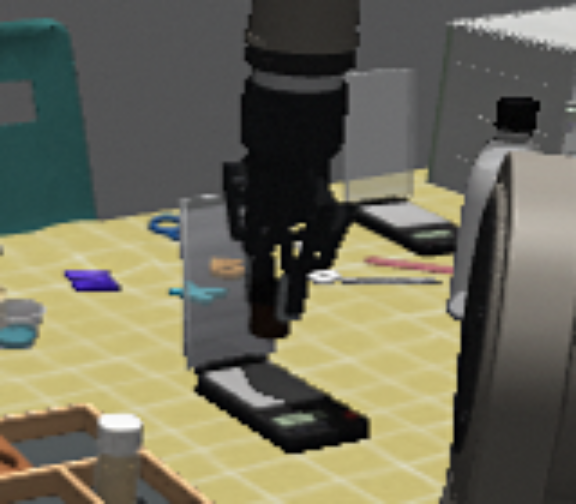

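View pics/w17.png

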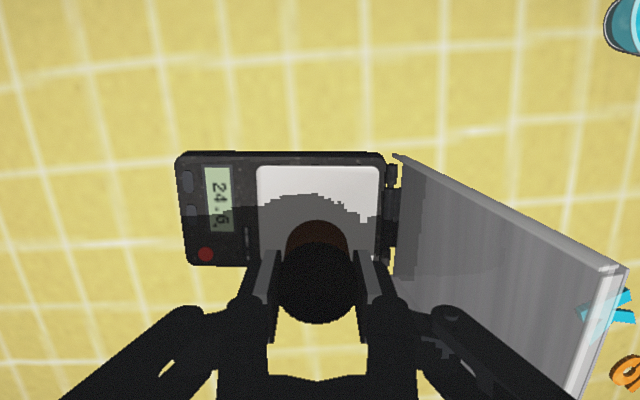

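Request:
jog_arm(
  dp=[
    [-0.05,0,0.4],
    [-0.07,0,0.8],
    [-0.07,0,1.2],
    [-0.07,0,1.5],
    [-0.07,0,1.65],
  ],
  angular=[
    [0,0,0],
    [0,0,0],
    [0,0,0],
    [0,0,0],
    [0,0,0],
  ],
  claw=[24,24,24,24,24],
)

```text
t: 32.55
eef_pos: [0.5266, -0.2837, 0.0368]
tool_rot: [-0.001, 0.733, 0.681, -0.0]
contact_force: [-0.3, 0.2, -0.1]
gripper_width: 0.383
```

Request:
jog_arm(
  dp=[
    [0,0,0],
    [0,0,0.04],
    [0,0,0.08],
    [0,0,0.1],
    [0,0,0.1],
  ],
  angular=[
    [0,0,0],
    [0,0,0],
    [0,0,0],
    [0,0,0],
    [0,0,0],
  ],
  claw=[24,24,24,24,24],
)

```text
t: 33.05
eef_pos: [0.5272, -0.284, 0.0356]
tool_rot: [0.0, 0.733, 0.681, 0.0]
contact_force: [-0.2, 0.5, 0.7]
gripper_width: 0.384
```

Request:
jog_arm(
  dp=[
    [0,0,0.03],
    [0,0,0.06],
    [0,0,0.08],
    [0,0,0.08],
    [0,0,0.08],
  ],
  angular=[
    [0,0,0],
    [0,0,0],
    [0,0,0],
    [0,0,0],
    [0,0,0],
  ],
  claw=[24,24,24,24,24],
)

```text
t: 33.55
eef_pos: [0.5271, -0.2839, 0.0334]
tool_rot: [-0.0, 0.733, 0.681, -0.0]
contact_force: [0.5, -0.1, -0.5]
gripper_width: 0.383
```

Request:
jog_arm(
  dp=[
    [0,0,0.03],
    [0,0,0.06],
    [0,0,0.08],
    [0,0,0.08],
    [0,0,0.08],
  ],
  angular=[
    [0,0,0],
    [0,0,0],
    [0,0,0],
    [0,0,0],
    [0,0,0],
  ],
  claw=[24,24,24,24,24],
)

```text
t: 34.05
eef_pos: [0.5273, -0.284, 0.0323]
tool_rot: [0.0, 0.733, 0.681, -0.0]
contact_force: [-2.7, 1.3, 8.6]
gripper_width: 0.38
```

Contact at 0.0323. Release and rise.

Request:
jog_arm(
  dp=[
    [0,0,0],
    [0,0,0],
    [0,0,0],
    [0,0,0],
    [0,0,0],
  ],
  angular=[
    [0,0,0],
    [0,0,0],
    [0,0,0],
    [0,0,0],
    [0,0,0],
  ],
  claw=[36,39,42,45,48],
)

```text
t: 34.55
eef_pos: [0.5271, -0.2839, 0.0313]
tool_rot: [-0.0, 0.733, 0.681, 0.0]
contact_force: [-0.3, 0.4, 0.5]
gripper_width: 0.565
```

Request:
jog_arm(
  dp=[
    [0,0,0],
    [0,0,-0.4],
    [0,0,-1.2],
    [0,0,-2.4],
    [0,0,-3.8],
  ],
  angular=[
    [0,0,0],
    [0,0,0],
    [0,0,0],
    [0,0,0],
    [0,0,0],
  ],
  claw=[50,50,50,50,50],
)

```text
t: 35.05
eef_pos: [0.5266, -0.2835, 0.1273]
tool_rot: [-0.001, 0.733, 0.681, -0.0]
contact_force: [0.1, -0.6, -0.6]
gripper_width: 0.584
```

```bash
python3 -c "
from h import *
import pickle
plan([(.49,-.15,.28,45)])
c=snap('wrist','w18');pickle.dump(c,open('w18.pkl','wb'))
"
```

```text
t 35.05 pos [ 0.5266 -0.2835  0.1273] yaw 85.81 F [ 0.1 -0.6 -0.6] w 0.584 q [ 0.8   0.53 -0.55  1.81  0.34  0.9   0.03]
dp [5.23, -1.86, -6.1] ang [-0.02, -0.0, 8.16]
```

View pics/w18.png

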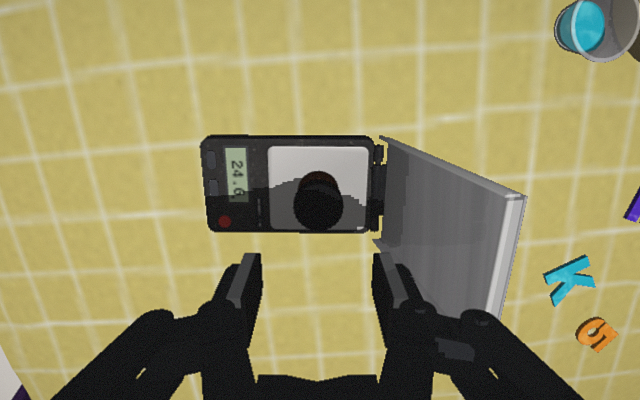

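```bash
python3 -c "
from h import *
import pickle
c=pickle.load(open('w18.pkl','rb'))
P=onz(c,[(268,147),(368,148),(373,230),(271,229)],.016);print(P,P.mean(0));print('jar',onz(c,(318,208),.056))
cv2.imwrite('pics/w18z.png',cv2.resize(c['pixels'][130:240,250:390],None,fx=5,fy=5))
"
```

```text
[[ 0.49322961 -0.24802758  0.016     ]
 [ 0.56646851 -0.25410448  0.016     ]
 [ 0.56871044 -0.3203424   0.016     ]
 [ 0.48786551 -0.31362166  0.016     ]] [ 0.52906852 -0.28402403  0.016     ]
jar [[ 0.52749624 -0.28322855  0.056     ]]
```

View pics/w18z.png

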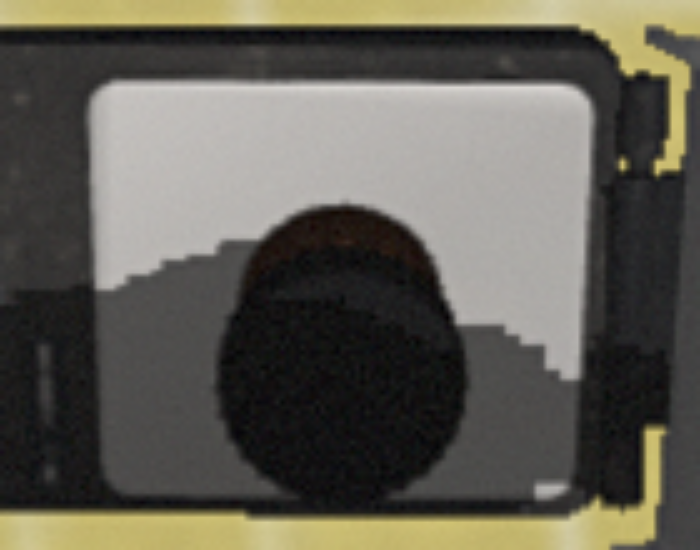

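Request:
jog_arm(
  dp=[
    [0,0,-1.8],
    [0.5,0,-3.6],
    [1.8,-0.2,-5.0],
    [3.3,-0.4,-6.0],
    [5.0,-0.6,-6.4],
  ],
  angular=[
    [0,0,0],
    [0,0,0.5],
    [0,0,1.5],
    [0,0,3.0],
    [0,0,4.6],
  ],
  claw=[50,50,50,50,50],
)

```text
t: 35.6
eef_pos: [0.5225, -0.1576, 0.2902]
tool_rot: [0.002, 0.855, 0.518, 0.002]
contact_force: [0.7, 1.1, -0.8]
gripper_width: 0.589
```

```bash
python3 -c "
from h import *
plan([(.50,.05,.29,22),(.4798,.2723,.29,-5.25)])
"
```

```text
t 35.60 pos [ 0.5225 -0.1576  0.2902] yaw 62.37 F [ 0.7  1.1 -0.8] w 0.589 q [ 0.67  0.26 -0.59  1.77  0.16  1.15 -0.45]
dp [6.94, -4.65, -0.01] ang [0.06, -0.03, 8.07]
dp [14.44, -9.49, -0.03] ang [0.05, -0.05, 13.52]
```

Request:
jog_arm(
  dp=[
    [1.5,-1.0,0],
    [3.0,-2.0,0],
    [4.5,-3.0,0],
    [6.0,-4.0,0],
    [7.4,-4.9,0],
  ],
  angular=[
    [0,0,1.6],
    [0,0,3.2],
    [0,0,4.8],
    [0,0,6.4],
    [0,0,8.0],
  ],
  claw=[50,50,50,50,50],
)

```text
t: 36.1
eef_pos: [0.4967, 0.0621, 0.2873]
tool_rot: [0.0, 0.98, 0.199, 0.001]
contact_force: [0.3, -0.3, 0.1]
gripper_width: 0.587
```

```bash
python3 -c "
from h import *
plan([(.4798,.2723,.29,-5.25)])
"
```

```text
t 36.10 pos [0.4967 0.0621 0.2873] yaw 23.00 F [ 0.3 -0.3  0.1] w 0.587 q [ 0.31  0.19 -0.63  1.86  0.12  1.13 -1.53]
dp [2.66, -8.01, -0.11] ang [0.01, -0.01, 5.65]
```

Request:
jog_arm(
  dp=[
    [0.6,-1.8,0],
    [1.2,-3.6,0],
    [1.8,-5.4,0],
    [2.4,-7.1,0],
    [2.65,-7.9,0],
  ],
  angular=[
    [0,0,1.2],
    [0,0,2.4],
    [0,0,3.6],
    [0,0,4.8],
    [0,0,5.6],
  ],
  claw=[50,50,50,50,50],
)

```text
t: 36.6
eef_pos: [0.4785, 0.2725, 0.2874]
tool_rot: [-0.001, 0.999, -0.04, 0.0]
contact_force: [-0.1, -0.5, -0.1]
gripper_width: 0.587
```

Request:
jog_arm(
  dp=[
    [0,0,0],
    [0,0,0],
    [0,0,0],
    [0,0,0],
    [0,0,0],
  ],
  angular=[
    [0,0,0],
    [0,0,0],
    [0,0,0],
    [0,0,0],
    [0,0,0],
  ],
  claw=[50,50,50,50,50],
)

```text
t: 37.1
eef_pos: [0.4807, 0.2662, 0.2865]
tool_rot: [0.0, 0.999, -0.042, 0.0]
contact_force: [-0.7, 0.1, 0.4]
gripper_width: 0.587
```

```bash
python3 -c "
from h import *
plan([(.4798,.2723,.1735,-5.25)])
snap('wrist','w19')
"
```

```text
t 37.10 pos [0.4807 0.2662 0.2865] yaw -4.83 F [-0.7  0.1  0.4] w 0.587 q [-0.07  0.29 -0.67  1.76  0.19  1.16 -2.45]
dp [-0.06, -0.24, 4.52] ang [0.0, -0.0, 0.08]
```

View pics/w19.png

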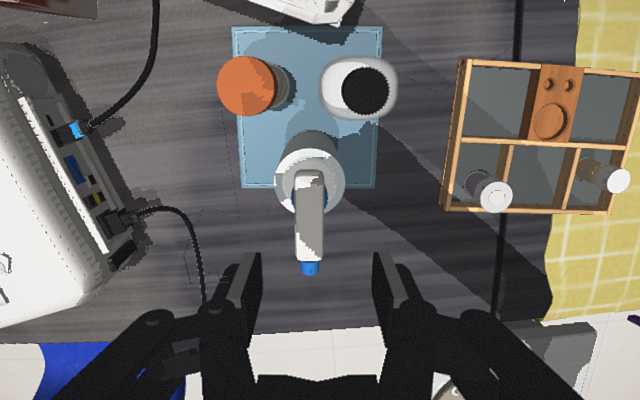

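Request:
jog_arm(
  dp=[
    [-0.03,-0.1,0.5],
    [-0.05,-0.2,1.6],
    [-0.05,-0.24,2.8],
    [-0.05,-0.24,3.9],
    [-0.05,-0.24,4.5],
  ],
  angular=[
    [0,0,0.08],
    [0,0,0.08],
    [0,0,0.08],
    [0,0,0.08],
    [0,0,0.08],
  ],
  claw=[50,50,50,50,50],
)

```text
t: 37.65
eef_pos: [0.4781, 0.2726, 0.1709]
tool_rot: [0.001, 0.999, -0.045, -0.002]
contact_force: [-0.0, -1.2, 0.3]
gripper_width: 0.589
```

Request:
jog_arm(
  dp=[
    [0,0,0],
    [0,0,0],
    [0,0,0],
    [0,0,0],
    [0,0,0],
  ],
  angular=[
    [0,0,0],
    [0,0,0],
    [0,0,0],
    [0,0,0],
    [0,0,0],
  ],
  claw=[44,40,36,32,32],
)

```text
t: 38.15
eef_pos: [0.48, 0.2738, 0.1749]
tool_rot: [-0.0, 0.999, -0.045, 0.001]
contact_force: [0.8, 0.2, 0.1]
gripper_width: 0.379
```

```bash
python3 -c "
from h import *
plan([(.4798,.2723,.1735,-5.25)])
"
```

```text
t 38.15 pos [0.48   0.2738 0.1749] yaw -5.14 F [0.8 0.2 0.1] w 0.379 q [-0.13  0.41 -0.63  1.87  0.29  0.95 -2.55]
dp [-0.0, 0.06, 0.06] ang [-0.01, -0.02, 0.02]
```

Request:
jog_arm(
  dp=[
    [0,0.05,0.04],
    [0,0.05,0.04],
    [0,0.05,0.04],
    [0,0.05,0.04],
    [0,0.05,0.04],
  ],
  angular=[
    [0,0,0],
    [0,0,0],
    [0,0,0],
    [0,0,0],
    [0,0,0],
  ],
  claw=[28,24,20,16,12],
  grip_force=60,
)

```text
t: 38.65
eef_pos: [0.4799, 0.2728, 0.1736]
tool_rot: [-0.0, 0.999, -0.045, 0.001]
contact_force: [-0.6, -0.4, 5.8]
gripper_width: 0.241
```

Request:
jog_arm(
  dp=[
    [0,0,0],
    [0,0,-0.1],
    [0,0,-0.3],
    [0,0,-0.6],
    [0,0,-1.0],
  ],
  angular=[
    [0,0,0],
    [0,0,0],
    [0,0,0],
    [0,0,0],
    [0,0,0],
  ],
  claw=[12,12,12,12,12],
)

```text
t: 39.15
eef_pos: [0.479, 0.2719, 0.1981]
tool_rot: [0.0, 0.999, -0.045, -0.001]
contact_force: [-0.3, 0.5, -1.1]
gripper_width: 0.242
```

Request:
jog_arm(
  dp=[
    [0,0,-0.5],
    [0,0,-1.0],
    [0,0,-1.6],
    [0,0,-2.1],
    [0,0,-2.3],
  ],
  angular=[
    [0,0,0],
    [0,0,0],
    [0,0,0],
    [0,0,0],
    [0,0,0],
  ],
  claw=[12,12,12,12,12],
)

```text
t: 39.65
eef_pos: [0.48, 0.2729, 0.2576]
tool_rot: [-0.001, 0.999, -0.045, 0.001]
contact_force: [-0.4, -0.7, -2.0]
gripper_width: 0.239
```

```bash
python3 -c "
from h import *
plan([(.4334,-.0076,.258,-6.2)])
c=snap('scene','c20');cv2.imwrite('pics/c20z.png',cv2.resize(c['pixels'][60:280,140:440],None,fx=2.6,fy=2.6))
"
```

```text
t 39.65 pos [0.48   0.2729 0.2576] yaw -5.13 F [-0.4 -0.7 -2. ] w 0.239 q [-0.09  0.32 -0.66  1.79  0.22  1.11 -2.49]
dp [-0.85, 11.34, -0.04] ang [-0.02, -0.03, 0.21]
```

View pics/c20z.png

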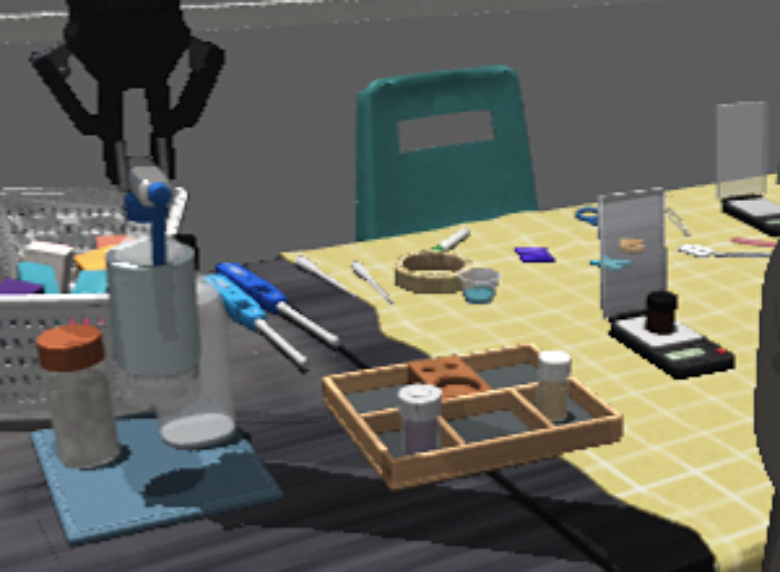

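Spray is held upright and the jar stands on the pan. Traverse back.

Request:
jog_arm(
  dp=[
    [0,0.12,0],
    [-0.03,0.49,0],
    [-0.08,1.08,0],
    [-0.14,1.87,0],
    [-0.21,2.84,0],
  ],
  angular=[
    [0,0,0],
    [0,0,0],
    [0,0,0.05],
    [0,0,0.05],
    [0,0,0.05],
  ],
  claw=[12,12,12,12,12],
)

```text
t: 40.2
eef_pos: [0.4671, 0.2005, 0.2549]
tool_rot: [0.0, 0.999, -0.047, -0.001]
contact_force: [0.4, 0.2, -2.0]
gripper_width: 0.242
```

Request:
jog_arm(
  dp=[
    [-0.08,1.08,0],
    [-0.17,2.25,0],
    [-0.26,3.42,0],
    [-0.35,4.59,0],
    [-0.43,5.66,0],
  ],
  angular=[
    [0,0,0],
    [0,0,0],
    [0,0,0.05],
    [0,0,0.1],
    [0,0,0.1],
  ],
  claw=[12,12,12,12,12],
)

```text
t: 40.7
eef_pos: [0.4425, 0.0594, 0.255]
tool_rot: [0.0, 0.999, -0.052, -0.0]
contact_force: [0.6, -0.1, -2.7]
gripper_width: 0.242
```

```bash
python3 -c "
from h import *
plan([(.4334,-.0076,.258,-6.2)])
"
```

```text
t 40.70 pos [0.4425 0.0594 0.255 ] yaw -6.00 F [ 0.6 -0.1 -2.7] w 0.242 q [ 0.27  0.11 -0.58  2.01  0.07  1.04 -2.02]
dp [-0.08, 2.7, -0.12] ang [0.01, 0.01, 0.04]
```

Request:
jog_arm(
  dp=[
    [0,0.96,-0.1],
    [-0.03,1.76,-0.1],
    [-0.06,2.35,-0.1],
    [-0.08,2.7,-0.1],
    [-0.08,2.76,-0.1],
  ],
  angular=[
    [0,0,0],
    [0,0,0],
    [0,0,0.05],
    [0,0,0.05],
    [0,0,0.05],
  ],
  claw=[12,12,12,12,12],
)

```text
t: 41.2
eef_pos: [0.434, -0.0078, 0.2577]
tool_rot: [0.0, 0.999, -0.055, -0.0]
contact_force: [-0.1, -0.2, -1.0]
gripper_width: 0.243
```

Request:
jog_arm(
  dp=[
    [0,0,0],
    [0,0,0],
    [0,0,0],
    [0,0,0],
    [0,0,0],
  ],
  angular=[
    [0,0,0],
    [0,0,0],
    [0,0,0],
    [0,0,0],
    [0,0,0],
  ],
  claw=[12,12,12,12,12],
)

```text
t: 41.7
eef_pos: [0.4348, -0.0059, 0.2579]
tool_rot: [-0.0, 0.999, -0.053, -0.0]
contact_force: [-0.4, -0.5, -3.2]
gripper_width: 0.243
```

```bash
python3 -c "
from h import *
plan([(.4334,-.0076,.1735,-6.2)])
snap('wrist','w21')
"
```

```text
t 41.70 pos [ 0.4348 -0.0059  0.2579] yaw -6.09 F [-0.4 -0.5 -3.2] w 0.243 q [ 0.37  0.08 -0.52  2.04  0.05  1.04 -1.85]
dp [-0.05, 0.07, 3.38] ang [-0.0, 0.0, 0.02]
```

View pics/w21.png

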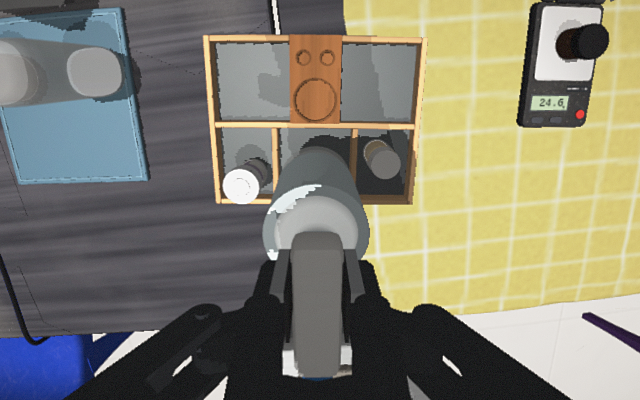

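Request:
jog_arm(
  dp=[
    [-0.03,0.05,0.3],
    [-0.05,0.07,0.8],
    [-0.05,0.07,1.2],
    [-0.05,0.07,1.6],
    [-0.05,0.07,1.9],
  ],
  angular=[
    [0,0,0],
    [0,0,0],
    [0,0,0],
    [0,0,0],
    [0,0,0],
  ],
  claw=[12,12,12,12,12],
)

```text
t: 42.25
eef_pos: [0.4328, -0.0079, 0.2091]
tool_rot: [-0.0, 0.999, -0.053, -0.001]
contact_force: [0.1, 0.8, -2.1]
gripper_width: 0.243
```

Request:
jog_arm(
  dp=[
    [0,0,0.3],
    [0,0,0.6],
    [0,0,0.9],
    [0,0,1.15],
    [0,0,1.3],
  ],
  angular=[
    [0,0,0],
    [0,0,0],
    [0,0,0],
    [0,0,0],
    [0,0,0],
  ],
  claw=[12,12,12,12,12],
)

```text
t: 42.75
eef_pos: [0.4332, -0.0079, 0.1774]
tool_rot: [0.0, 0.999, -0.053, -0.0]
contact_force: [0.0, -0.5, -2.0]
gripper_width: 0.242
```

Request:
jog_arm(
  dp=[
    [0,0,0.05],
    [0,0,0.1],
    [0,0,0.14],
    [0,0,0.14],
    [0,0,0.14],
  ],
  angular=[
    [0,0,0],
    [0,0,0],
    [0,0,0],
    [0,0,0],
    [0,0,0],
  ],
  claw=[12,12,12,12,12],
)

```text
t: 43.25
eef_pos: [0.4335, -0.0079, 0.1746]
tool_rot: [0.0, 0.999, -0.053, 0.0]
contact_force: [-0.2, 0.1, -2.0]
gripper_width: 0.246
```

Request:
jog_arm(
  dp=[
    [0,0,0.03],
    [0,0,0.06],
    [0,0,0.08],
    [0,0,0.08],
    [0,0,0.08],
  ],
  angular=[
    [0,0,0],
    [0,0,0],
    [0,0,0],
    [0,0,0],
    [0,0,0],
  ],
  claw=[12,12,12,12,12],
)

```text
t: 43.75
eef_pos: [0.4344, -0.008, 0.1736]
tool_rot: [0.0, 0.999, -0.054, 0.001]
contact_force: [-0.3, -1.7, 7.4]
gripper_width: 0.246
```

Request:
jog_arm(
  dp=[
    [0,0,0],
    [0,0,0],
    [0,0,0],
    [0,0,0],
    [0,0,0],
  ],
  angular=[
    [0,0,0],
    [0,0,0],
    [0,0,0],
    [0,0,0],
    [0,0,0],
  ],
  claw=[22,26,32,40,50],
)

```text
t: 44.25
eef_pos: [0.4328, -0.0078, 0.1721]
tool_rot: [-0.0, 0.999, -0.053, -0.001]
contact_force: [-0.6, 1.0, -0.2]
gripper_width: 0.584
```

Request:
jog_arm(
  dp=[
    [0,0,-0.3],
    [0,0,-1.0],
    [0,0,-2.2],
    [0,0,-3.4],
    [0,0,-4.6],
  ],
  angular=[
    [0,0,0],
    [0,0,0],
    [0,0,0],
    [0,0,0],
    [0,0,0],
  ],
  claw=[54,56,56,56,56],
)

```text
t: 44.75
eef_pos: [0.4329, -0.0077, 0.2889]
tool_rot: [-0.0, 0.999, -0.053, -0.0]
contact_force: [0.9, -0.4, 0.5]
gripper_width: 0.655
```

```bash
python3 -c "
from h import *
plan([(.5550,.2253,.285,-5.2)])
snap('wrist','w22')
"
```

```text
t 44.75 pos [ 0.4329 -0.0077  0.2889] yaw -6.10 F [ 0.9 -0.4  0.5] w 0.655 q [ 0.38  0.04 -0.52  2.    0.02  1.11 -1.82]
dp [3.86, -9.78, 0.16] ang [-0.0, 0.0, -0.18]
```

View pics/w22.png

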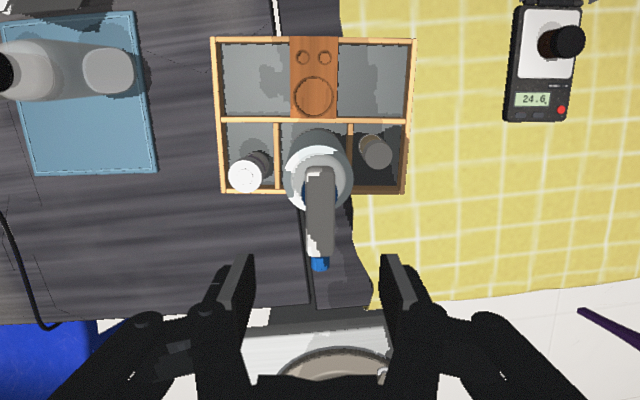

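Spray is back in its bay, upright. Next the hardener.

Request:
jog_arm(
  dp=[
    [0.7,-1.7,0],
    [1.4,-3.5,0],
    [2.1,-5.3,0],
    [2.8,-7.1,0],
    [3.5,-8.9,0.1],
  ],
  angular=[
    [0,0,0],
    [0,0,0],
    [0,0,-0.1],
    [0,0,-0.1],
    [0,0,-0.2],
  ],
  claw=[60,62,62,62,62],
)

```text
t: 45.3
eef_pos: [0.5449, 0.2057, 0.2853]
tool_rot: [-0.0, 0.999, -0.045, 0.0]
contact_force: [1.0, -0.2, 0.1]
gripper_width: 0.726
```

Request:
jog_arm(
  dp=[
    [0.3,-0.8,0],
    [0.35,-0.88,0],
    [0.35,-0.88,0],
    [0.35,-0.88,0],
    [0.35,-0.88,0],
  ],
  angular=[
    [0,0,0],
    [0,0,0],
    [0,0,0],
    [0,0,0],
    [0,0,0],
  ],
  claw=[62,62,62,62,62],
)

```text
t: 45.8
eef_pos: [0.5547, 0.2234, 0.2852]
tool_rot: [0.001, 0.999, -0.046, 0.0]
contact_force: [0.0, 0.3, -0.8]
gripper_width: 0.724
```

```bash
python3 -c "
from h import *
plan([(.5550,.2253,.1657,-5.2)])
snap('wrist','w23')
"
```

```text
t 45.80 pos [0.5547 0.2234 0.2852] yaw -5.25 F [ 0.   0.3 -0.8] w 0.724 q [-0.    0.37 -0.63  1.65  0.24  1.2  -2.35]
dp [0.0, -0.08, 4.78] ang [0.01, -0.0, -0.01]
```

View pics/w23.png

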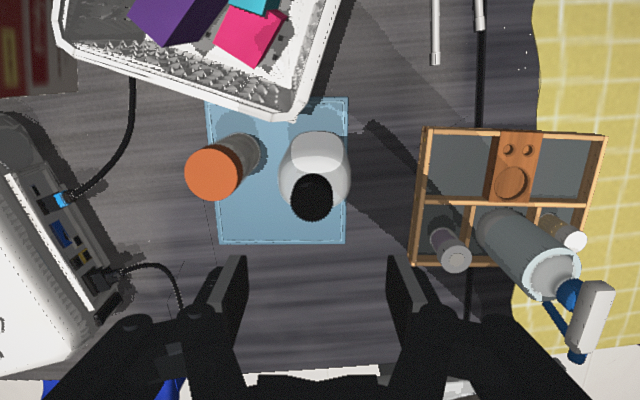

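Request:
jog_arm(
  dp=[
    [0,-0.05,0.6],
    [0,-0.08,1.8],
    [0,-0.08,3.0],
    [0,-0.08,4.2],
    [0,-0.08,4.78],
  ],
  angular=[
    [0,0,0],
    [0,0,0],
    [0,0,0],
    [0,0,0],
    [0,0,0],
  ],
  claw=[62,62,62,62,62],
)

```text
t: 46.35
eef_pos: [0.5532, 0.2257, 0.162]
tool_rot: [0.001, 0.999, -0.045, -0.002]
contact_force: [-1.2, -0.2, -1.2]
gripper_width: 0.726
```

Request:
jog_arm(
  dp=[
    [0,0,0],
    [0,0,0],
    [0,0,0],
    [0,0,0],
    [0,0,0],
  ],
  angular=[
    [0,0,0],
    [0,0,0],
    [0,0,0],
    [0,0,0],
    [0,0,0],
  ],
  claw=[56,50,44,40,40],
)

```text
t: 46.85
eef_pos: [0.5555, 0.2274, 0.1665]
tool_rot: [-0.0, 0.999, -0.045, 0.001]
contact_force: [-0.3, -1.0, -0.3]
gripper_width: 0.474
```

```bash
python3 -c "
from h import *
plan([(.5550,.2253,.1657,-5.2)])
"
```

```text
t 46.85 pos [0.5555 0.2274 0.1665] yaw -5.13 F [-0.3 -1.  -0.3] w 0.474 q [-0.04  0.49 -0.6   1.77  0.33  0.98 -2.43]
dp [-0.01, 0.09, 0.03] ang [-0.01, -0.02, 0.01]
```

Request:
jog_arm(
  dp=[
    [0,0.08,0.02],
    [0,0.08,0.02],
    [0,0.08,0.02],
    [0,0.08,0.02],
    [0,0.08,0.02],
  ],
  angular=[
    [0,0,0],
    [0,0,0],
    [0,0,0],
    [0,0,0],
    [0,0,0],
  ],
  claw=[36,32,28,24,22],
  grip_force=60,
)

```text
t: 47.35
eef_pos: [0.5551, 0.2254, 0.1655]
tool_rot: [-0.0, 0.999, -0.045, 0.0]
contact_force: [-0.9, 0.3, 5.1]
gripper_width: 0.346
```

Request:
jog_arm(
  dp=[
    [0,0,0],
    [0,0,-0.1],
    [0,0,-0.3],
    [0,0,-0.6],
    [0,0,-1.0],
  ],
  angular=[
    [0,0,0],
    [0,0,0],
    [0,0,0],
    [0,0,0],
    [0,0,0],
  ],
  claw=[22,22,22,22,22],
)

```text
t: 47.85
eef_pos: [0.5544, 0.2249, 0.1901]
tool_rot: [0.0, 0.999, -0.045, -0.001]
contact_force: [1.0, 1.2, -1.8]
gripper_width: 0.343
```

Request:
jog_arm(
  dp=[
    [0,0,-0.4],
    [0,0,-0.9],
    [0,0,-1.4],
    [0,0,-1.8],
    [0,0,-2.0],
  ],
  angular=[
    [0,0,0],
    [0,0,0],
    [0,0,0],
    [0,0,0],
    [0,0,0],
  ],
  claw=[22,22,22,22,22],
)

```text
t: 48.35
eef_pos: [0.5553, 0.2255, 0.2416]
tool_rot: [-0.0, 0.999, -0.045, 0.001]
contact_force: [-0.1, 1.0, -1.0]
gripper_width: 0.347
```

```bash
python3 -c "
from h import *
plan([(.5075,-.0744,.241,-6.2)])
c=snap('scene','c24');cv2.imwrite('pics/c24z.png',cv2.resize(c['pixels'][60:280,140:440],None,fx=2.6,fy=2.6))
"
```

```text
t 48.35 pos [0.5553 0.2255 0.2416] yaw -5.13 F [-0.1  1.  -1. ] w 0.347 q [-0.01  0.41 -0.63  1.7   0.26  1.11 -2.38]
dp [-0.83, 12.12, 0.01] ang [-0.01, -0.02, 0.21]
```

View pics/c24z.png

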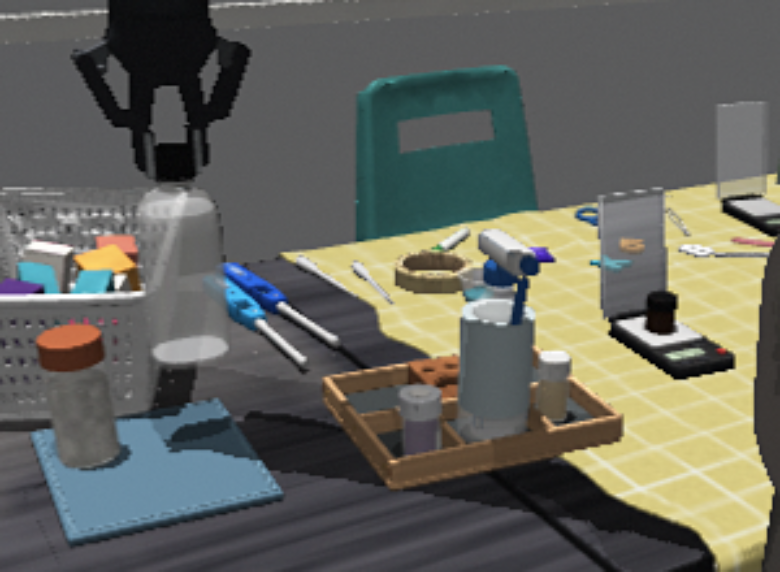

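Request:
jog_arm(
  dp=[
    [0,0.13,0],
    [-0.03,0.52,0],
    [-0.08,1.15,0],
    [-0.13,2.0,0],
    [-0.2,3.03,0],
  ],
  angular=[
    [0,0,0],
    [0,0,0],
    [0,0,0.05],
    [0,0,0.05],
    [0,0,0.05],
  ],
  claw=[22,22,22,22,22],
)

```text
t: 48.9
eef_pos: [0.5424, 0.1485, 0.2394]
tool_rot: [0.0, 0.999, -0.047, -0.0]
contact_force: [0.7, -1.1, -2.2]
gripper_width: 0.347
```

Request:
jog_arm(
  dp=[
    [-0.08,1.15,0],
    [-0.16,2.4,0],
    [-0.25,3.66,0],
    [-0.33,4.91,0],
    [-0.41,6.06,0],
  ],
  angular=[
    [0,0,0],
    [0,0,0],
    [0,0,0.05],
    [0,0,0.1],
    [0,0,0.1],
  ],
  claw=[22,22,22,22,22],
)

```text
t: 49.4
eef_pos: [0.5174, -0.0029, 0.2396]
tool_rot: [0.0, 0.999, -0.052, -0.0]
contact_force: [-0.5, 0.4, -2.3]
gripper_width: 0.348
```

```bash
python3 -c "
from h import *
plan([(.5075,-.0744,.241,-6.2)])
"
```

```text
t 49.40 pos [ 0.5174 -0.0029  0.2396] yaw -6.01 F [-0.5  0.4 -2.3] w 0.348 q [ 0.37  0.26 -0.57  1.89  0.16  1.04 -1.94]
dp [-0.09, 2.89, -0.05] ang [0.01, 0.01, 0.04]
```

Request:
jog_arm(
  dp=[
    [-0.03,1.03,0],
    [-0.06,1.88,0],
    [-0.08,2.5,0],
    [-0.1,2.85,0],
    [-0.1,2.95,0],
  ],
  angular=[
    [0,0,0],
    [0,0,0],
    [0,0,0.05],
    [0,0,0.05],
    [0,0,0.05],
  ],
  claw=[22,22,22,22,22],
)

```text
t: 49.9
eef_pos: [0.5082, -0.0739, 0.2398]
tool_rot: [0.0, 0.999, -0.054, -0.0]
contact_force: [-0.6, 0.1, -1.7]
gripper_width: 0.343
```

Request:
jog_arm(
  dp=[
    [0,0,0],
    [0,0,0],
    [0,0,0],
    [0,0,0],
    [0,0,0],
  ],
  angular=[
    [0,0,0],
    [0,0,0],
    [0,0,0],
    [0,0,0],
    [0,0,0],
  ],
  claw=[22,22,22,22,22],
)

```text
t: 50.4
eef_pos: [0.5087, -0.0724, 0.24]
tool_rot: [-0.0, 0.999, -0.053, 0.0]
contact_force: [0.3, -0.5, -1.8]
gripper_width: 0.343
```

```bash
python3 -c "
from h import *
plan([(.5075,-.0744,.1657,-6.2)])
snap('wrist','w25')
"
```

```text
t 50.40 pos [ 0.5087 -0.0724  0.24  ] yaw -6.08 F [ 0.3 -0.5 -1.8] w 0.343 q [ 0.48  0.25 -0.54  1.9   0.15  1.03 -1.79]
dp [-0.04, 0.09, 2.97] ang [-0.0, -0.0, 0.02]
```

View pics/w25.png

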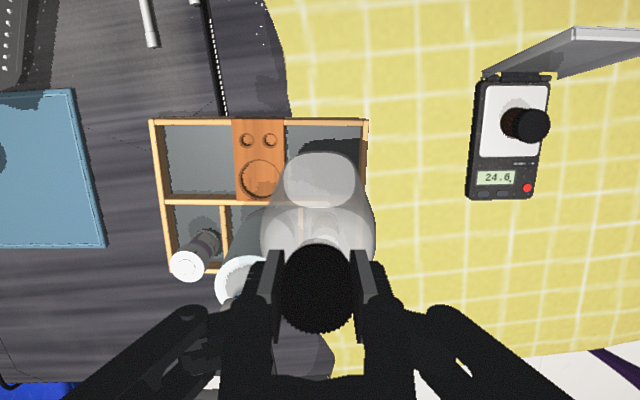

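Same view as on lifting. Correct 2 mm and descend gently.

Request:
jog_arm(
  dp=[
    [-0.03,0.05,0.1],
    [-0.04,0.09,0.4],
    [-0.04,0.09,0.8],
    [-0.04,0.09,1.2],
    [-0.04,0.09,1.5],
  ],
  angular=[
    [0,0,0.02],
    [0,0,0.02],
    [0,0,0.02],
    [0,0,0.02],
    [0,0,0.02],
  ],
  claw=[22,22,22,22,22],
)

```text
t: 50.95
eef_pos: [0.5067, -0.075, 0.201]
tool_rot: [-0.0, 0.999, -0.054, -0.001]
contact_force: [0.2, -0.4, -1.9]
gripper_width: 0.344
```

Request:
jog_arm(
  dp=[
    [0,0,0.2],
    [0,0,0.5],
    [0,0,0.8],
    [0,0,1.1],
    [0,0,1.3],
  ],
  angular=[
    [0,0,0],
    [0,0,0],
    [0,0,0],
    [0,0,0],
    [0,0,0],
  ],
  claw=[22,22,22,22,22],
)

```text
t: 51.45
eef_pos: [0.5071, -0.0749, 0.1692]
tool_rot: [-0.0, 0.999, -0.054, -0.0]
contact_force: [-1.0, -0.2, -2.3]
gripper_width: 0.348
```

Request:
jog_arm(
  dp=[
    [0,0,0.04],
    [0,0,0.08],
    [0,0,0.1],
    [0,0,0.12],
    [0,0,0.12],
  ],
  angular=[
    [0,0,0],
    [0,0,0],
    [0,0,0],
    [0,0,0],
    [0,0,0],
  ],
  claw=[22,22,22,22,22],
)

```text
t: 51.95
eef_pos: [0.5075, -0.075, 0.1671]
tool_rot: [0.0, 0.999, -0.054, 0.0]
contact_force: [0.1, -0.7, -2.2]
gripper_width: 0.344
```

Request:
jog_arm(
  dp=[
    [0,0,0.03],
    [0,0,0.06],
    [0,0,0.09],
    [0,0,0.1],
    [0,0,0.1],
  ],
  angular=[
    [0,0,0],
    [0,0,0],
    [0,0,0],
    [0,0,0],
    [0,0,0],
  ],
  claw=[22,22,22,22,22],
)

```text
t: 52.45
eef_pos: [0.5082, -0.0748, 0.1655]
tool_rot: [0.0, 0.999, -0.054, 0.001]
contact_force: [-1.2, 0.8, 5.6]
gripper_width: 0.345
```

Request:
jog_arm(
  dp=[
    [0,0,0],
    [0,0,0],
    [0,0,0],
    [0,0,0],
    [0,0,0],
  ],
  angular=[
    [0,0,0],
    [0,0,0],
    [0,0,0],
    [0,0,0],
    [0,0,0],
  ],
  claw=[32,38,46,54,60],
)

```text
t: 52.95
eef_pos: [0.5072, -0.075, 0.1643]
tool_rot: [0.0, 0.999, -0.054, -0.0]
contact_force: [0.3, -0.5, 0.3]
gripper_width: 0.703
```

Request:
jog_arm(
  dp=[
    [0,0,-0.3],
    [0,0,-1.2],
    [0,0,-2.4],
    [0,0,-3.6],
    [0,0,-4.6],
  ],
  angular=[
    [0,0,0],
    [0,0,0],
    [0,0,0],
    [0,0,0],
    [0,0,0],
  ],
  claw=[64,64,64,64,64],
)

```text
t: 53.45
eef_pos: [0.5076, -0.0748, 0.2817]
tool_rot: [0.0, 0.999, -0.054, 0.001]
contact_force: [1.1, 0.5, 0.3]
gripper_width: 0.75
```

```bash
python3 -c "
from h import *
plan([(.5637,.3197,.285,-5.2)])
snap('wrist','w26')
"
```

```text
t 53.45 pos [ 0.5076 -0.0748  0.2817] yaw -6.21 F [1.1 0.5 0.3] w 0.750 q [ 0.5   0.2  -0.54  1.85  0.12  1.12 -1.76]
dp [0.52, -15.93, -0.13] ang [0.0, -0.02, -0.2]
```

View pics/w26.png

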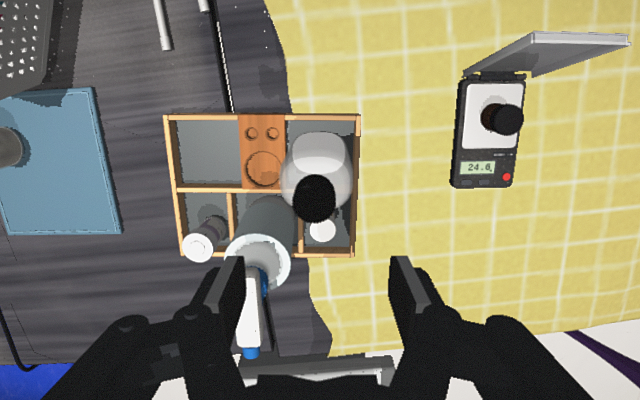

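Hardener is back in its bay. Now the flake jar.

Request:
jog_arm(
  dp=[
    [0.1,-1.7,0],
    [0.2,-3.5,0],
    [0.3,-5.4,0],
    [0.3,-7.2,0],
    [0.3,-9.0,0],
  ],
  angular=[
    [0,0,0],
    [0,0,0],
    [0,0,-0.1],
    [0,0,-0.1],
    [0,0,-0.1],
  ],
  claw=[68,70,70,70,70],
)

```text
t: 54.0
eef_pos: [0.5393, 0.1496, 0.28]
tool_rot: [0.0, 0.999, -0.05, 0.0]
contact_force: [1.8, -0.4, -0.0]
gripper_width: 0.818
```

Request:
jog_arm(
  dp=[
    [0,-1.8,0],
    [0.1,-3.6,0],
    [0.2,-5.2,0],
    [0.2,-6.5,0],
    [0.2,-6.9,0],
  ],
  angular=[
    [0,0,0],
    [0,0,0],
    [0,0,-0.1],
    [0,0,-0.1],
    [0,0,-0.1],
  ],
  claw=[70,70,70,70,70],
)

```text
t: 54.5
eef_pos: [0.5601, 0.3236, 0.2796]
tool_rot: [-0.001, 0.999, -0.043, -0.001]
contact_force: [-0.4, -0.0, -0.6]
gripper_width: 0.818
```

Request:
jog_arm(
  dp=[
    [0,0,0],
    [0,0,0],
    [0,0,0],
    [0,0,0],
    [0,0,0],
  ],
  angular=[
    [0,0,0],
    [0,0,0],
    [0,0,0],
    [0,0,0],
    [0,0,0],
  ],
  claw=[70,70,70,70,70],
)

```text
t: 55.0
eef_pos: [0.5618, 0.3179, 0.2797]
tool_rot: [0.0, 0.999, -0.046, 0.0]
contact_force: [0.0, -0.0, 0.1]
gripper_width: 0.817
```

```bash
python3 -c "
from h import *
plan([(.5637,.3197,.0848,-5.2)])
snap('wrist','w27')
"
```

```text
t 55.00 pos [0.5618 0.3179 0.2797] yaw -5.32 F [ 0.  -0.   0.1] w 0.817 q [-0.14  0.47 -0.66  1.54  0.3   1.24 -2.52]
dp [0.06, -0.08, 7.8] ang [0.0, -0.01, -0.02]
```

View pics/w27.png

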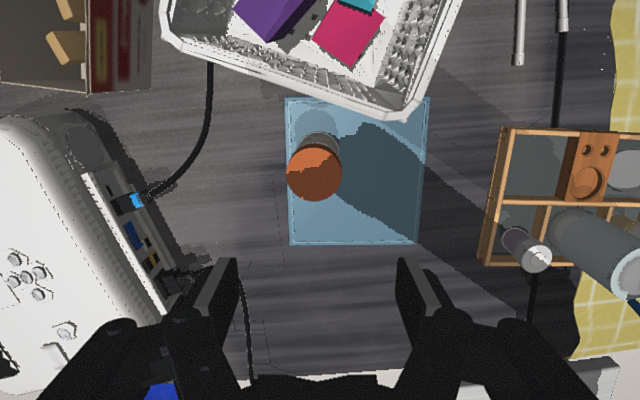

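Request:
jog_arm(
  dp=[
    [0.05,-0.05,1.4],
    [0.06,-0.07,3.0],
    [0.06,-0.07,4.6],
    [0.06,-0.07,6.2],
    [0.06,-0.07,7.4],
  ],
  angular=[
    [0,0,0],
    [0,0,0],
    [0,0,0],
    [0,0,0],
    [0,0,0],
  ],
  claw=[70,70,70,70,70],
)

```text
t: 55.55
eef_pos: [0.5624, 0.3195, 0.092]
tool_rot: [0.001, 0.999, -0.046, -0.001]
contact_force: [0.5, -0.3, -0.5]
gripper_width: 0.822
```

Request:
jog_arm(
  dp=[
    [0,0,0.2],
    [0,0,0.35],
    [0,0,0.4],
    [0,0,0.4],
    [0,0,0.4],
  ],
  angular=[
    [0,0,0],
    [0,0,0],
    [0,0,0],
    [0,0,0],
    [0,0,0],
  ],
  claw=[70,70,68,64,60],
)

```text
t: 56.05
eef_pos: [0.5639, 0.3212, 0.0861]
tool_rot: [-0.001, 0.999, -0.046, 0.001]
contact_force: [0.4, -0.1, -0.4]
gripper_width: 0.701
```

```bash
python3 -c "
from h import *
plan([(.5637,.3197,.0848,-5.2)])
"
```

```text
t 56.05 pos [0.5639 0.3212 0.0861] yaw -5.24 F [ 0.4 -0.1 -0.4] w 0.701 q [-0.2   0.66 -0.59  1.71  0.45  0.91 -2.63]
dp [-0.0, 0.06, 0.05] ang [-0.02, -0.02, -0.01]
```

Request:
jog_arm(
  dp=[
    [0,0.06,0.04],
    [0,0.06,0.04],
    [0,0.06,0.04],
    [0,0.06,0.04],
    [0,0.06,0.04],
  ],
  angular=[
    [0,0,0],
    [0,0,0],
    [0,0,0],
    [0,0,0],
    [0,0,0],
  ],
  claw=[56,52,48,44,40],
  grip_force=30,
)

```text
t: 56.55
eef_pos: [0.5633, 0.3193, 0.0841]
tool_rot: [-0.0, 0.999, -0.046, 0.0]
contact_force: [-0.8, -1.0, 4.6]
gripper_width: 0.586
```

Request:
jog_arm(
  dp=[
    [0,0,0],
    [0,0,-0.3],
    [0,0,-0.8],
    [0,0,-1.5],
    [0,0,-2.3],
  ],
  angular=[
    [0,0,0],
    [0,0,0],
    [0,0,0],
    [0,0,0],
    [0,0,0],
  ],
  claw=[40,40,40,40,40],
)

```text
t: 57.05
eef_pos: [0.5627, 0.3192, 0.1423]
tool_rot: [-0.0, 0.999, -0.045, -0.0]
contact_force: [0.8, 0.3, -0.7]
gripper_width: 0.584
```

```bash
python3 -c "
from h import *
plan([(.5249,.0587,.145,-6.2)])
"
```

```text
t 57.05 pos [0.5627 0.3192 0.1423] yaw -5.21 F [ 0.8  0.3 -0.7] w 0.584 q [-0.18  0.6  -0.62  1.67  0.4   1.   -2.59]
dp [-0.56, 10.52, -0.11] ang [0.0, 0.0, 0.2]
```

Request:
jog_arm(
  dp=[
    [0,0.3,-0.1],
    [-0.1,1.1,-0.1],
    [-0.15,2.3,-0.1],
    [-0.2,3.7,-0.1],
    [-0.28,5.2,-0.1],
  ],
  angular=[
    [0,0,0],
    [0,0,0],
    [0,0,0.05],
    [0,0,0.1],
    [0,0,0.1],
  ],
  claw=[40,40,40,40,40],
)

```text
t: 57.55
eef_pos: [0.5436, 0.1889, 0.1435]
tool_rot: [0.0, 0.999, -0.05, 0.0]
contact_force: [0.3, 0.1, -0.8]
gripper_width: 0.585
```

```bash
python3 -c "
from h import *
plan([(.5249,.0587,.145,-6.2)])
"
```

```text
t 57.55 pos [0.5436 0.1889 0.1435] yaw -5.70 F [ 0.3  0.1 -0.8] w 0.585 q [ 0.04  0.49 -0.63  1.85  0.36  0.92 -2.42]
dp [-0.23, 5.26, -0.06] ang [0.0, -0.0, 0.1]
```

Request:
jog_arm(
  dp=[
    [-0.05,1.5,0],
    [-0.1,2.9,0],
    [-0.2,4.2,0],
    [-0.24,5.0,0],
    [-0.24,5.25,0],
  ],
  angular=[
    [0,0,0],
    [0,0,0],
    [0,0,0.05],
    [0,0,0.1],
    [0,0,0.1],
  ],
  claw=[40,40,40,40,40],
)

```text
t: 58.05
eef_pos: [0.5243, 0.0567, 0.1433]
tool_rot: [0.001, 0.998, -0.056, -0.0]
contact_force: [-0.1, -0.1, -0.0]
gripper_width: 0.583
```

Request:
jog_arm(
  dp=[
    [0,0,0],
    [0,0,0],
    [0,0,0],
    [0,0,0],
    [0,0,0],
  ],
  angular=[
    [0,0,0],
    [0,0,0],
    [0,0,0],
    [0,0,0],
    [0,0,0],
  ],
  claw=[40,40,40,40,40],
)

```text
t: 58.55
eef_pos: [0.5251, 0.0612, 0.1434]
tool_rot: [-0.0, 0.999, -0.054, -0.0]
contact_force: [0.0, 0.3, -1.3]
gripper_width: 0.588
```

```bash
python3 -c "
from h import *
plan([(.5249,.0587,.0848,-6.2)])
c=snap('side','s28');cv2.imwrite('pics/s28z.png',cv2.resize(c['pixels'][80:325,205:405],None,fx=2.4,fy=2.4))
"
```

```text
t 58.55 pos [0.5251 0.0612 0.1434] yaw -6.15 F [ 0.   0.3 -1.3] w 0.588 q [ 0.28  0.42 -0.63  1.95  0.32  0.87 -2.2 ]
dp [0.0, 0.1, 2.35] ang [-0.0, 0.0, 0.01]
```

View pics/s28z.png

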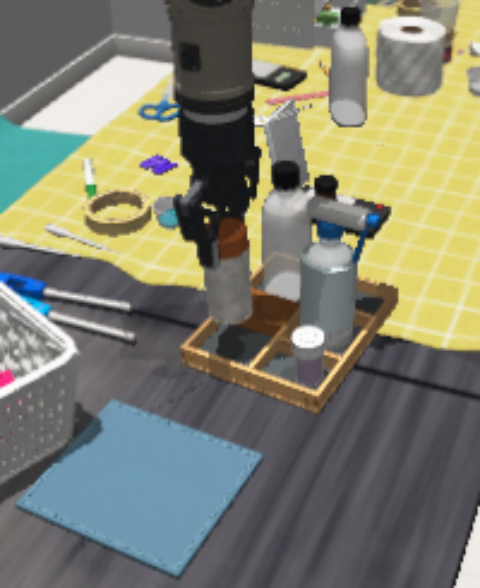

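Request:
jog_arm(
  dp=[
    [0,0.06,0.3],
    [0,0.1,0.8],
    [0,0.1,1.4],
    [0,0.1,1.9],
    [0,0.1,2.2],
  ],
  angular=[
    [0,0,0],
    [0,0,0],
    [0,0,0],
    [0,0,0],
    [0,0,0],
  ],
  claw=[40,40,40,40,40],
)

```text
t: 59.1
eef_pos: [0.5238, 0.0577, 0.0864]
tool_rot: [0.0, 0.999, -0.054, -0.001]
contact_force: [0.4, -0.3, -0.8]
gripper_width: 0.586
```

Request:
jog_arm(
  dp=[
    [0,0,0.05],
    [0,0,0.1],
    [0,0,0.13],
    [0,0,0.16],
    [0,0,0.16],
  ],
  angular=[
    [0,0,0],
    [0,0,0],
    [0,0,0],
    [0,0,0],
    [0,0,0],
  ],
  claw=[40,40,40,40,40],
)

```text
t: 59.6
eef_pos: [0.525, 0.0578, 0.0848]
tool_rot: [0.0, 0.999, -0.054, 0.0]
contact_force: [0.1, 0.2, 0.2]
gripper_width: 0.586
```

Request:
jog_arm(
  dp=[
    [0,0,0.03],
    [0,0,0.06],
    [0,0,0.06],
    [0,0,0.06],
    [0,0,0.06],
  ],
  angular=[
    [0,0,0],
    [0,0,0],
    [0,0,0],
    [0,0,0],
    [0,0,0],
  ],
  claw=[40,40,40,40,40],
)

```text
t: 60.1
eef_pos: [0.5256, 0.058, 0.0841]
tool_rot: [0.0, 0.999, -0.054, 0.001]
contact_force: [-2.6, -0.9, 7.6]
gripper_width: 0.587
```

Request:
jog_arm(
  dp=[
    [0,0,0],
    [0,0,0],
    [0,0,0],
    [0,0,0],
    [0,0,0],
  ],
  angular=[
    [0,0,0],
    [0,0,0],
    [0,0,0],
    [0,0,0],
    [0,0,0],
  ],
  claw=[54,58,62,66,68],
)

```text
t: 60.6
eef_pos: [0.5247, 0.0578, 0.0829]
tool_rot: [0.0, 0.999, -0.054, -0.0]
contact_force: [-0.2, -0.2, 0.1]
gripper_width: 0.795
```

Request:
jog_arm(
  dp=[
    [0,0,-0.6],
    [0,0,-2.0],
    [0,0,-4.0],
    [0,0,-6.0],
    [0,0,-8.0],
  ],
  angular=[
    [0,0,0],
    [0,0,0],
    [0,0,0],
    [0,0,0],
    [0,0,0],
  ],
  claw=[68,68,68,68,68],
)

```text
t: 61.1
eef_pos: [0.5242, 0.0582, 0.2861]
tool_rot: [-0.0, 0.999, -0.054, 0.0]
contact_force: [1.9, -0.4, -0.9]
gripper_width: 0.795
```

```bash
python3 -c "
from h import *
plan([(.4396,-.0219,.409,-6.07)])
"
```

```text
t 61.10 pos [0.5242 0.0582 0.2861] yaw -6.18 F [ 1.9 -0.4 -0.9] w 0.795 q [ 0.36  0.25 -0.69  1.8   0.17  1.15 -2.07]
dp [-3.02, 3.55, -4.92] ang [-0.0, -0.01, -0.02]
```

Return to the first viewing pose to compare before/after.

Request:
jog_arm(
  dp=[
    [-0.3,0.3,-1.5],
    [-1.0,1.2,-3.0],
    [-1.8,2.2,-4.2],
    [-2.6,3.1,-4.9],
    [-3.0,3.55,-4.9],
  ],
  angular=[
    [0,0,0],
    [0,0,0],
    [0,0,0],
    [0,0,0],
    [0,0,0],
  ],
  claw=[68,68,68,68,68],
)

```text
t: 61.6
eef_pos: [0.44, -0.0232, 0.4094]
tool_rot: [0.001, 0.998, -0.055, 0.003]
contact_force: [0.2, 0.3, -0.4]
gripper_width: 0.798
```

Request:
jog_arm(
  dp=[
    [0,0,0],
    [0,0,0],
    [0,0,0],
    [0,0,0],
    [0,0,0],
  ],
  angular=[
    [0,0,0],
    [0,0,0],
    [0,0,0],
    [0,0,0],
    [0,0,0],
  ],
  claw=[68,68,68,68,68],
)

```text
t: 62.1
eef_pos: [0.4408, -0.0216, 0.4051]
tool_rot: [-0.0, 0.999, -0.054, -0.0]
contact_force: [0.2, 0.4, -1.5]
gripper_width: 0.799
```

```bash
python3 - <<'E'
from h import *
plan([])
c=snap('wrist','w30');s=snap('scene','c30')
cv2.imwrite('pics/w30cmp.png',np.hstack([cv2.resize(i[0:240,210:600],None,fx=1.02,fy=1.02) for i in (cv2.imread('pics/w1.png'),c['pixels'])]))
cv2.imwrite('pics/c30cmp.png',np.vstack([cv2.resize(i[120:260,140:440],None,fx=2,fy=2) for i in (cv2.imread('pics/scene0.png'),s['pixels'])]))
E
```

```text
t 62.10 pos [ 0.4408 -0.0216  0.4051] yaw -6.15 F [ 0.2  0.4 -1.5] w 0.799 q [ 0.56 -0.01 -0.63  1.79 -0.01  1.36 -1.75]
```

View pics/w30cmp.png

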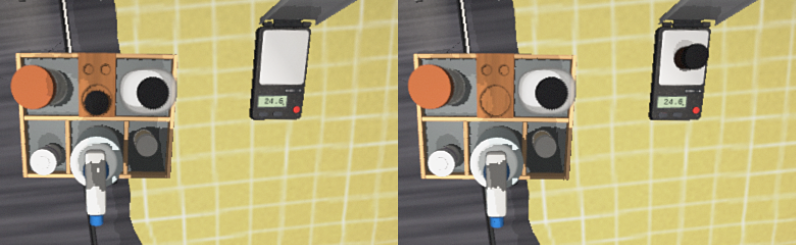

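View pics/c30cmp.png

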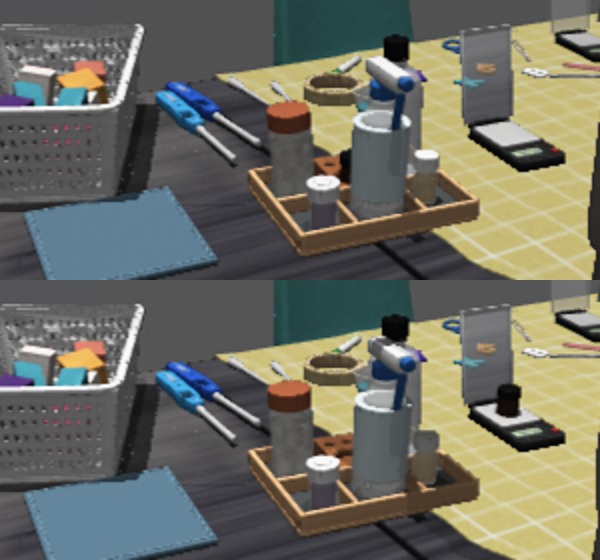

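The start and end views match except that the jar is now on the pan. The arm is clear of everything, so I'm handing in.

```bash
python3 -c "
from station import *
print(hand_in())"
```

```text
the job is handed in; nothing more can be done
None
```

The job is handed in, and my last checks found everything in place; `hand_in()` reports no verdict, so I can't confirm the score. It took about 62 s of the 147 s allowed.

- **What I did:** I cleared the flake jar, the hardener bottle and the spray bottle upright onto the mat. Then I set the tint jar on the pan and put the spray, hardener and flake jar back in their own bays. Each was released at the tool pose it had been picked from.
- **Jar on the pan:** The wrist picture after release put the jar within about 2 mm of the pan's middle, upright.
- **Bottles and vials:** The final wrist and scene pictures match the ones taken at the start. All three bottles stand upright in their bays and both vials are where they were. The hand was empty and well above everything.
- **Disagreements:** Positions from the different cameras and tool angles differed by about 2 to 6 mm. The tolerances covered this, and no check failed.

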